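# Snap the retaining clip onto a printer feed-roller shaft

## Task

With a light push (do not squeeze the soft rubber), slide the printer's feed roller along its shaft until it is fully home against the white gear's hub, which uncovers the groove. Then take the black spring clip by its tab and press it squarely down into the groove until both arms snap past the shaft and it is fully seated, and let go. Work by feel: 30 N on the roller or 40 N on the clip does damage, so if the clip will not go in, lift it and shift it along the shaft; leave the tools and pens lying where they are.

Things in the scene. Friction and masses are not known exactly. Their poses are not given: they have to be found in the camera images.
- roller_unit: Feed-roller unit, fixed: steel frame 80 mm (x) by 192 mm (y), z up, origin on the desk. 20 mm shaft along y, axis at x = 0, z = 48, in two side plates (inner faces y = -79, +106; tops 17 above the axis). Shaft, gear and groove are clamped as one up to 12 mm either way along y (not measured). Nominal: groove y -13.6 to 0, floor diameter 16; gear hub, 27 across, y 70 to 77; gear to 89.
- roller (a joint): Roller's place on the shaft in m: 0 = home, hard stop at the gear's hub; grows as it slides to -y, over the groove (starts 0.014 to 0.028, ends at 0.03). Rubber 44 mm across, 42 long; grey hub 25 across, standing out 20 mm at the -y end, 8 mm at the +y end. Friction about 1.5 N; stays where left. Home, the hub's -y end is flush with the groove's +y edge, the rubber's -y end 20 mm on.
- clip: Loose black plastic spring clip, 34 g, standing on its toes. Origin on the desk between the toes, z up, y along the bore; 30 x 12 x 51.5 mm. Bore 16 mm; mouth 12.8 mm, so each sprung arm spreads 1.6 mm to pass the groove's floor, at about 11 N; then it pulls itself down. Either way round is right. It cannot pass the full shaft or the hub.
- clip_tab (a point): Centre of the clip's flat upright tab, where to hold it: 9 mm thick (x), 12 mm wide (y), from 13.5 mm below this point to 11 mm above. 40.5 mm above the toes, 27 mm above the bore. Axes as the clip's.
- clip_bore (a point): Centre of the clip's bore, 13.5 mm above the toes; y along the bore, z towards the tab. Seated, it is at the groove's centre on the shaft axis. Coming down, the arms first touch with this point about 11 mm above the shaft axis if over the groove, about 14 mm or more if they land on the full shaft or the hub.
- screwdriver: Small screwdriver with a yellow hexagon grip, 158 mm long, lying on the desk; bystander.
- pen_marker: White and black marker pen, 135 mm long, lying on the desk; bystander.
- tweezers: Steel tweezers, 128 mm long, lying on the desk; bystander.
- steel_rule: Short steel rule, 165 mm long, lying on the desk; bystander.

How it is judged:
By the outcome, as a careful person would: the job done as asked, in the order asked, and still so for the second after the job is handed in, with the robot touching nothing.
It also fails if it takes over 53 s, if anything falls off the work surface, if the arm or the gripper's body presses on something with over 40 N, if the wrist force passes 120 N, or if a joint passes its speed limit or range.

## Robot

A 6-joint arm with a two-finger parallel gripper is mounted at the origin on a cart in front of the work surface, level with it; the furniture and walls round the work are solid. World frame = base frame: x ahead of the robot, y to its left, z up, the work surface at z = 0. Lengths are in m, angles in rad, forces in N, time in s.
With the tool pointing down it reaches from about 0.4 to 0.925 m from the base axis. Payload 12.5 kg.
Tool frame: the origin (TCP) lies midway between the tips of the shut fingers; the grasp point (between the pads) lies 19 mm behind it; z points along the fingers, y is the direction in which the jaws open and shut (so a half turn about z gives the same grasp; the last joint's range is limited). The gripper opens to 95 mm and grips with 3 to 60 N. Pads are 20 mm wide; open, the fingers measure 119 mm over their backs; the gripper's body (75 mm by 180 mm) begins 59 mm behind the grasp point.
Start: joints at [1.155, 0.491, 1.559, -0, 1.092, -0.106], TCP at [0.191, 0.595, 0.185] pointing down, gripper open.
Joint ranges: [-3.1, 3.1], [-0.84, 2.19], [0.05, 2.79], [-1.13, 4.28], [0.06, 2.93], [-2.69, 2.69]. Speed limits (rad/s): [2.22, 2.22, 2.79, 3.14, 3.14, 3.14].

## Interface

Orientations are given as a unit quaternion [w, x, y, z].
In Python, from plant import robot, optics gives the robot as it stands. The module is installed in compiled form; this text tells all that it offers.
- The arm moves only by the shell command python3 -m pendant 'ROWS'. ROWS is JSON, a list of rows, each an object of numbers: "dx", "dy", "dz": the shift along the tool's x, y, z in m; "ax", "ay", "az": the turn, a rotation vector about the tool's x, y, z in rad; "fingers": the opening in per cent of the stroke, from 0 (shut) to 100 (fully open). A call has 1 to 10 rows; each row shifts and turns the commanded pose from where the row before left it, along the tool's axes as they then stand; what a row does not reach is not made up. A row lasts 1/8 s, in which the tool goes at most 62.5 mm and 10.7 degrees, less where a joint would pass 70% of its speed; a pose out of reach is approached as far as the arm can. A call is refused whole if a number of a shift passes 0.0625 or a number of a turn 0.188, either way. A call with a gripper value outside its range is refused whole. The fingers move at their own pace and stop on an object; the grip force is fixed at half the most. Time passes only in rows, so rows that do not move let the fingers close. It gives the time, the measured TCP pose, the force and the opening at its end, in the units of the state.
- robot.sense(): the state, without advancing time (a new reading comes with each control period).
- optics.capture(name): name is "scene" or "top" or "wrist"; returns (picture, depth): 400x640x3 uint8, red, green, blue; 400x640 float32, m along the optical axis (not along the pixel's ray), 0 where there is no reading.
- optics.camera_params(name): a dict with "fx", "fy", "cx", "cy" (pixels), "extrinsics" (4x4, takes a point from camera to world coordinates). Camera axes: x right, y up, looking along -z (the intrinsics and any distortion apply to the point x, -y, -z); pixel columns grow to the right and rows downward; lengths in m; the calibration is good to about 2 mm. A picture is of the moment at which its call begins: read the wrist's pose just before it. camera_params takes no time and is no camera call; for the wrist camera it gives the pose at the moment of the call.
- robot.job_done(): hands the job in, once; it reports no verdict.
The state is a dict: "clock": time; "joints": joint angles; "joint_velocities": joint speeds; "joint_torque": joint torques, N m; "ee_pos": TCP position; "tool_rot": TCP orientation; "contact_force": force on the tool from outside, world axes, zero at the start; "ft_torque": the same for the moment, N m; "gripper_width": finger opening in m.
Only numpy, scipy, OpenCV 4.12 (cv2) and the standard library are available. Lean on these libraries where they do the work, as an engineer would, in place of code of your own. Each camera call takes 0.05 s, during which the arm holds its last target.

## Working session

There is one attempt and no reset: what is moved stays moved. The work goes in short steps, Python scripts to look and compute and a shell command to move; the robot and the scene stay as the last step left them, time stands still between calls to the robot, and variables do not carry over. Pictures are saved under pics/ and viewed, and the job is handed in when it is done.

```bash
mkdir -p pics; cat > h.py <<'E'
import numpy as np, cv2
from plant import robot, optics
def cap(n, tag):
    p=optics.camera_params(n); rgb,d=optics.capture(n)
    cv2.imwrite(f'pics/{tag}.png', rgb[:,:,::-1]); np.savez(f'pics/{tag}.npz',rgb=rgb,d=d,E=p['extrinsics'],K=[p['fx'],p['fy'],p['cx'],p['cy']])
    return rgb,d,p
def load(tag):
    z=np.load(f'pics/{tag}.npz'); return z['rgb'],z['d'],z['E'],z['K']
def pts(tag):
    rgb,d,E,K=load(tag); v,u=np.mgrid[0:d.shape[0],0:d.shape[1]]
    X=(u-K[2])/K[0]*d; Y=-(v-K[3])/K[1]*d
    P=np.stack([X,Y,-d,np.ones_like(d)],-1)@E.T
    return P[...,:3]
def crop(tag,u0,v0,u1,v1,s,out):
    im=cv2.imread(f'pics/{tag}.png')[v0:v1,u0:u1]; im=cv2.resize(im,None,fx=s,fy=s,interpolation=cv2.INTER_CUBIC); cv2.imwrite(f'pics/{out}.png',im)
E
python3 - <<'E'
from h import *
s=robot.sense(); print({k:np.round(v,4) for k,v in s.items()})
for n in('scene','top','wrist'):
    r,d,p=cap(n,n+'0'); print(n,{k:np.round(v,3).tolist() if hasattr(v,'shape') else v for k,v in p.items()})
print(robot.sense()['clock'])
E
```

```text
{'clock': np.float64(0.0), 'joints': array([ 1.1554,  0.4915,  1.5594, -0.    ,  1.0917, -0.1056]), 'joint_velocities': array([ 0.0009,  0.0014, -0.0003,  0.0003,  0.0019, -0.0003]), 'joint_torque': array([-3.80000e-03, -6.12634e+01, -2.58177e+01,  6.91000e-02,
        4.83000e-02, -1.00000e-04]), 'ee_pos': array([0.1904, 0.595 , 0.1843]), 'tool_rot': array([-1.000e-04,  1.543e-01,  9.880e-01, -5.000e-04]), 'contact_force': array([-0.8007,  0.0404, -0.7539]), 'ft_torque': array([ 0.0239, -0.0121, -0.0427]), 'gripper_width': np.float64(0.0951)}
scene {'fx': 397.4521838121506, 'fy': 397.4521838121506, 'cx': 319.2881786831271, 'cy': 201.91116566634028, 'extrinsics': [[-0.922, 0.275, -0.273, 0.242], [-0.387, -0.682, 0.62, 0.553], [-0.015, 0.677, 0.735, 0.784], [0.0, 0.0, 0.0, 1.0]]}
top {'fx': 450.91876994797605, 'fy': 450.91876994797605, 'cx': 323.9099683779563, 'cy': 194.8254926448658, 'extrinsics': [[-0.043, 0.977, -0.21, 0.294], [-0.999, -0.044, 0.004, -0.022], [-0.006, 0.209, 0.978, 1.192], [0.0, 0.0, 0.0, 1.0]]}
wrist {'fx': 307.56217614168077, 'fy': 307.56217614168077, 'cx': 327.99000826084523, 'cy': 197.8388244545277, 'extrinsics': [[0.305, -0.921, -0.242, 0.123], [0.952, 0.295, 0.078, 0.617], [-0.001, -0.254, 0.967, 0.384], [0.0, 0.0, 0.0, 1.0]]}
0.15
```

View pics/scene0.png

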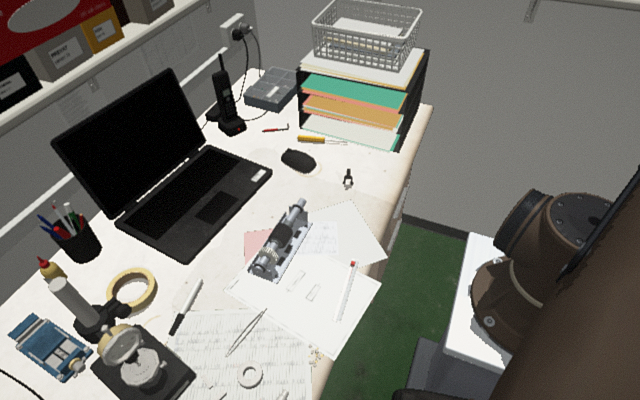

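View pics/top0.png

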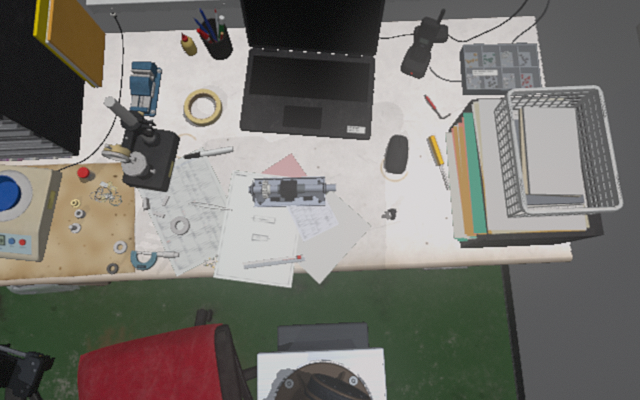

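View pics/wrist0.png

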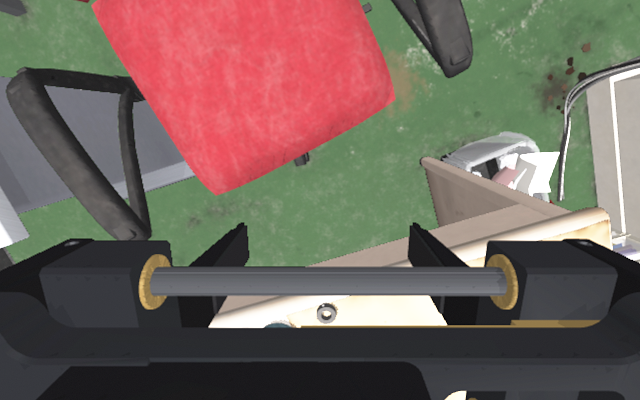

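```bash
python3 - <<'E'
from h import *
crop('top0',235,160,415,240,4.4,'c1')
crop('scene0',230,160,370,290,5,'c2')
P=pts('top0')
for u,v in [(300,250),(360,180),(290,188),(389,211),(390,214),(264,190),(325,188),(250,190),(335,190)]: print(u,v,P[v,u].round(4))
E
```

```text
300 250 [ 0.4044  0.0435 -0.0031]
360 180 [ 0.5869 -0.1261 -0.0012]
290 188 [0.5561 0.0598 0.0713]
389 211 [ 0.4941 -0.1953  0.021 ]
390 214 [ 0.4858 -0.1971  0.0223]
264 190 [0.555  0.1268 0.0666]
325 188 [ 0.554  -0.0294  0.0633]
250 190 [0.5583 0.1638 0.0593]
335 190 [ 0.5508 -0.0552  0.0488]
```

View pics/c1.png

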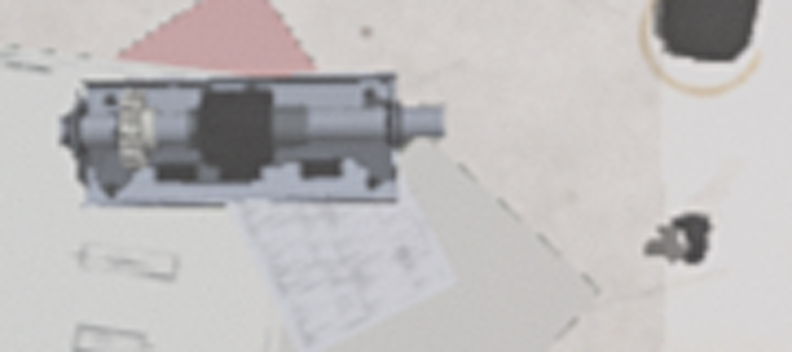

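View pics/c2.png

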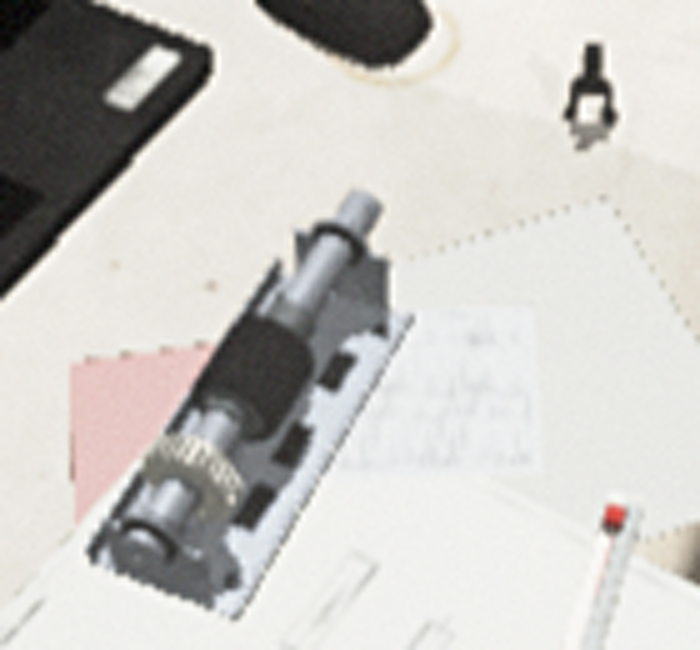

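```bash
cat >> h.py <<'E'
from scipy.spatial.transform import Rotation as Ro
def pose():
    s=robot.sense(); w,x,y,z=s['tool_rot']; return np.array(s['ee_pos']),Ro.from_quat([x,y,z,w])
def plan(dw,yaw,n,nrot):
    """world delta dw in n rows, tool-z turn yaw over the first nrot rows"""
    p,R=pose()
    for i in range(n):
        t=R.as_matrix().T@(np.array(dw)/n); a=yaw/nrot if i<nrot else 0
        print(i,t.round(4),round(a,3)); R=R*Ro.from_rotvec([0,0,a])
    print(R.as_matrix().round(3))
E
python3 - <<'E'
from h import *
plan([.365,-.625,0],1.26,13,7)
E
```

```text
0 [-0.0414 -0.0372  0.    ] 0.18
1 [-0.0474 -0.0292  0.    ] 0.18
2 [-0.0519 -0.0203  0.    ] 0.18
3 [-0.0546 -0.0106  0.    ] 0.18
4 [-0.0557 -0.0007  0.    ] 0.18
5 [-0.0549  0.0093  0.    ] 0.18
6 [-0.0523  0.019   0.    ] 0.18
7 [-0.0481  0.028   0.    ] 0
8 [-0.0481  0.028   0.    ] 0
9 [-0.0481  0.028   0.    ] 0
10 [-0.0481  0.028   0.    ] 0
11 [-0.0481  0.028   0.    ] 0
12 [-0.0481  0.028   0.    ] 0
[[-0.001  1.    -0.   ]
 [ 1.     0.001 -0.001]
 [-0.001 -0.    -1.   ]]
```

```bash
python3 -m pendant '[{"dx":-0.041,"dy":-0.037,"az":0.18,"fingers":0},{"dx":-0.047,"dy":-0.029,"az":0.18,"fingers":0},{"dx":-0.052,"dy":-0.02,"az":0.18,"fingers":0},{"dx":-0.055,"dy":-0.011,"az":0.18,"fingers":0},{"dx":-0.056,"dy":-0.001,"az":0.18,"fingers":0},{"dx":-0.055,"dy":0.009,"az":0.18,"fingers":0},{"dx":-0.052,"dy":0.019,"az":0.18,"fingers":0},{"dx":-0.048,"dy":0.028,"fingers":0},{"dx":-0.048,"dy":0.028,"fingers":0},{"dx":-0.048,"dy":0.028,"fingers":0}]'
python3 -m pendant '[{"dx":-0.048,"dy":0.028,"fingers":0},{"dx":-0.048,"dy":0.028,"fingers":0},{"dx":-0.048,"dy":0.028,"fingers":0},{"fingers":0},{"fingers":0}]'
python3 - <<'E'
from h import *
cap('wrist','w1'); print(pose()[0],pose()[1].as_matrix().round(4))
E
```

```text
[0.19044838 0.5951072  0.1844893 ] [[-9.524e-01  3.049e-01 -3.000e-04]
 [ 3.049e-01  9.524e-01 -6.000e-04]
 [ 1.000e-04 -7.000e-04 -1.000e+00]]invalid input at $[0]: expected keys dx, dy, dz, ax, ay, az, fingers
invalid input at $[0]: expected keys dx, dy, dz, ax, ay, az, fingers
```

View pics/w1.png

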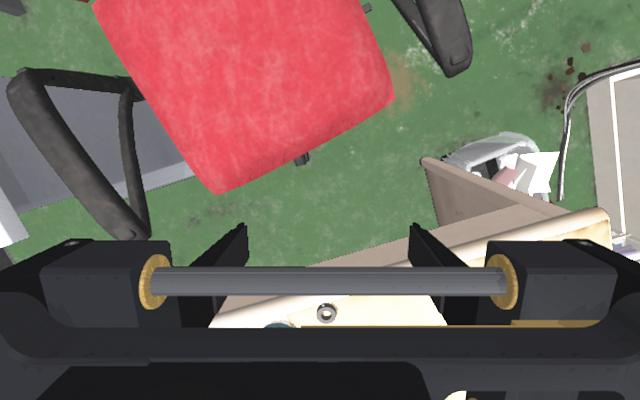

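The picture is unchanged: the call was refused because every key is required. Retyping the rows with all keys.

```bash
python3 -m pendant '[{"dx":-0.041,"dy":-0.037,"dz":0,"ax":0,"ay":0,"az":0.18,"fingers":0},{"dx":-0.047,"dy":-0.029,"dz":0,"ax":0,"ay":0,"az":0.18,"fingers":0},{"dx":-0.052,"dy":-0.02,"dz":0,"ax":0,"ay":0,"az":0.18,"fingers":0},{"dx":-0.055,"dy":-0.011,"dz":0,"ax":0,"ay":0,"az":0.18,"fingers":0},{"dx":-0.056,"dy":-0.001,"dz":0,"ax":0,"ay":0,"az":0.18,"fingers":0},{"dx":-0.055,"dy":0.009,"dz":0,"ax":0,"ay":0,"az":0.18,"fingers":0},{"dx":-0.052,"dy":0.019,"dz":0,"ax":0,"ay":0,"az":0.18,"fingers":0},{"dx":-0.048,"dy":0.028,"dz":0,"ax":0,"ay":0,"az":0,"fingers":0},{"dx":-0.048,"dy":0.028,"dz":0,"ax":0,"ay":0,"az":0,"fingers":0},{"dx":-0.048,"dy":0.028,"dz":0,"ax":0,"ay":0,"az":0,"fingers":0}]'
python3 -m pendant '[{"dx":-0.048,"dy":0.028,"dz":0,"ax":0,"ay":0,"az":0,"fingers":0},{"dx":-0.048,"dy":0.028,"dz":0,"ax":0,"ay":0,"az":0,"fingers":0},{"dx":-0.048,"dy":0.028,"dz":0,"ax":0,"ay":0,"az":0,"fingers":0},{"dx":0,"dy":0,"dz":0,"ax":0,"ay":0,"az":0,"fingers":0},{"dx":0,"dy":0,"dz":0,"ax":0,"ay":0,"az":0,"fingers":0}]'
python3 - <<'E'
from h import *
cap('wrist','w1'); print(pose()[0],pose()[1].as_matrix().round(4))
E
```

```text
clock: 1.45
ee_pos: [0.4713, 0.1131, 0.1849]
tool_rot: [0.0, 0.707, 0.707, 0.0]
contact_force: [0.6, 0.6, 0.2]
gripper_width: 0.0021
clock: 2.08
ee_pos: [0.5542, -0.0289, 0.1845]
tool_rot: [-0.0, 0.707, 0.707, -0.0]
contact_force: [-0.5, -0.1, -0.5]
gripper_width: 0.0004
[ 0.55409206 -0.02834275  0.18471554] [[-1.4e-03  1.0e+00 -6.0e-04]
 [ 1.0e+00  1.4e-03  4.0e-04]
 [ 4.0e-04 -6.0e-04 -1.0e+00]]
```

View pics/w1.png

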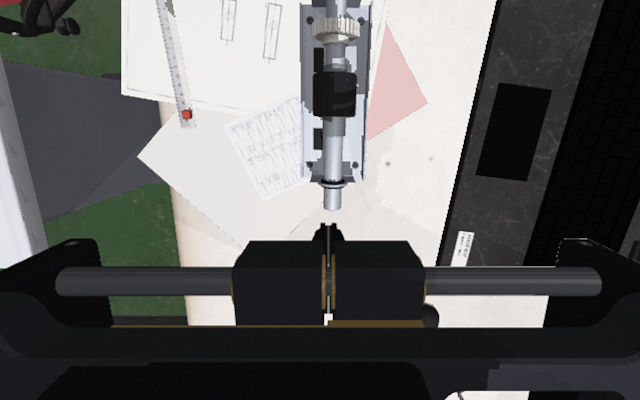

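```bash
python3 - <<'E'
from h import *
crop('w1',280,0,390,230,2.6,'c3')
P=pts('w1')
# ridge line: for each row, max z within cols 300..370
for v in range(2,236,6):
    seg=P[v,300:372]; ok=seg[:,2]>-.02; z=np.where(ok,seg[:,2],-1); i=z.argmax(); near=z>z.max()-.004
    print(v,'z',round(z.max(),4),'y',round(np.median(seg[near,1]),4),'xmid',round((seg[near,0].min()+seg[near,0].max())/2,4),'w',round(np.ptp(seg[near,0]),4))
E
```

```text
2 z 0.3845 y 0.0424 xmid 0.5546 w 0.0
8 z 0.3845 y 0.0424 xmid 0.5546 w 0.0
14 z 0.3845 y 0.0424 xmid 0.5546 w 0.0
20 z 0.0718 y 0.1287 xmid 0.5612 w 0.0212
26 z 0.073 y 0.1235 xmid 0.5612 w 0.0212
32 z 0.0679 y 0.1197 xmid 0.5614 w 0.0291
38 z 0.0623 y 0.1159 xmid 0.5611 w 0.0173
44 z 0.058 y 0.1113 xmid 0.5597 w 0.0147
50 z 0.3845 y 0.0424 xmid 0.5546 w 0.0
56 z 0.0581 y 0.1007 xmid 0.5608 w 0.0148
62 z 0.3845 y 0.0424 xmid 0.5546 w 0.0
68 z 0.0615 y 0.0891 xmid 0.5597 w 0.0148
74 z 0.071 y 0.0825 xmid 0.5606 w 0.0221
80 z 0.3845 y 0.0424 xmid 0.5546 w 0.0
86 z 0.0705 y 0.0716 xmid 0.5607 w 0.0224
92 z 0.0706 y 0.0661 xmid 0.5602 w 0.0215
98 z 0.0713 y 0.0606 xmid 0.5593 w 0.0216
104 z 0.0712 y 0.0549 xmid 0.5598 w 0.0227
110 z 0.07 y 0.0493 xmid 0.5598 w 0.0228
116 z 0.0668 y 0.0436 xmid 0.5624 w 0.0222
122 z 0.3845 y 0.0424 xmid 0.5546 w 0.0
128 z 0.0604 y 0.0316 xmid 0.5585 w 0.0166
134 z 0.0625 y 0.0256 xmid 0.5606 w 0.0124
140 z 0.0579 y 0.0193 xmid 0.5586 w 0.0148
146 z 0.0583 y 0.0131 xmid 0.5596 w 0.0127
152 z 0.0584 y 0.0068 xmid 0.5597 w 0.0149
158 z 0.0592 y 0.0005 xmid 0.5586 w 0.0128
164 z 0.0581 y -0.006 xmid 0.5587 w 0.0129
170 z 0.0588 y -0.0126 xmid 0.5592 w 0.0119
176 z 0.3845 y 0.0424 xmid 0.5546 w 0.0
182 z 0.3845 y 0.0424 xmid 0.5546 w 0.0
188 z 0.0617 y -0.0316 xmid 0.5592 w 0.0119
194 z 0.0583 y -0.0391 xmid 0.5582 w 0.0143
200 z 0.059 y -0.046 xmid 0.5583 w 0.0122
206 z 0.0581 y -0.0528 xmid 0.5583 w 0.0145
212 z 0.0023 y -0.0775 xmid 0.5641 w 0.0927
218 z 0.3845 y 0.0424 xmid 0.5546 w 0.0
224 z 0.3845 y 0.0424 xmid 0.5546 w 0.0
230 z 0.2286 y -0.017 xmid 0.5542 w 0.0137
```

View pics/c3.png

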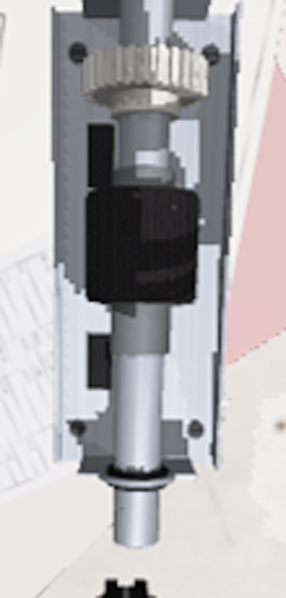

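```bash
python3 - <<'E'
from h import *
from scipy.optimize import least_squares
for tag,reg in (('w1',(0,300,215,372)),('top0',(165,240,215,345))):
    P=pts(tag); v0,u0,v1,u1=reg; Q=P[v0:v1,u0:u1].reshape(-1,3)
    def sel(ya,yb,r):
        q=Q[(Q[:,1]>ya)&(Q[:,1]<yb)&(abs(Q[:,0]-.559)<r*.8)&(Q[:,2]>.048+r*.5)&(Q[:,2]<.048+r*1.3)]; return q
    S=sel(-.015,.018,.010); S2=sel(-.052,-.036,.010); Rb=sel(.049,.08,.022); S=np.vstack([S,S2])
    f=lambda p: np.r_[np.hypot(S[:,0]-p[0]-p[1]*S[:,1],S[:,2]-p[2]-p[3]*S[:,1])-.010, np.hypot(Rb[:,0]-p[0]-p[1]*Rb[:,1],Rb[:,2]-p[2]-p[3]*Rb[:,1])-.022]
    r=least_squares(f,[.559,0,.048,0],loss='soft_l1',f_scale=.001); J=r.jac; print(tag,len(S),len(Rb),r.x.round(4),np.std(f(r.x)).round(4))
E
```

```text
w1 658 1179 [0.559  0.018  0.0478 0.0024] 0.0007
top0 101 157 [0.5599 0.019  0.0481 0.0008] 0.002
```

```bash
python3 -m pendant '[{"dx":0.052,"dy":0.0055,"dz":0.02,"ax":0,"ay":0,"az":0.02,"fingers":0},{"dx":0,"dy":0,"dz":0.045,"ax":0,"ay":0,"az":0,"fingers":0},{"dx":0,"dy":0,"dz":0.035,"ax":0,"ay":0,"az":0,"fingers":0},{"dx":0,"dy":0,"dz":0,"ax":0,"ay":0,"az":0,"fingers":0},{"dx":0,"dy":0,"dz":0,"ax":0,"ay":0,"az":0,"fingers":0}]'
python3 - <<'E'
from h import *
cap('wrist','w2'); print(pose()[0],pose()[1].as_matrix().round(4)); crop('w2',220,60,440,300,2.6,'c4')
cap('scene','s2'); crop('s2',200,140,380,300,4,'c5')
E
```

```text
clock: 2.75
ee_pos: [0.5606, 0.0235, 0.0862]
tool_rot: [0.001, 0.713, 0.701, 0.001]
contact_force: [0.6, 0.8, -0.1]
gripper_width: 0.0003
[0.5608015  0.02329195 0.08648784] [[ 1.850e-02  9.998e-01  2.300e-03]
 [ 9.998e-01 -1.850e-02 -1.000e-04]
 [-0.000e+00  2.300e-03 -1.000e+00]]
```

View pics/c4.png

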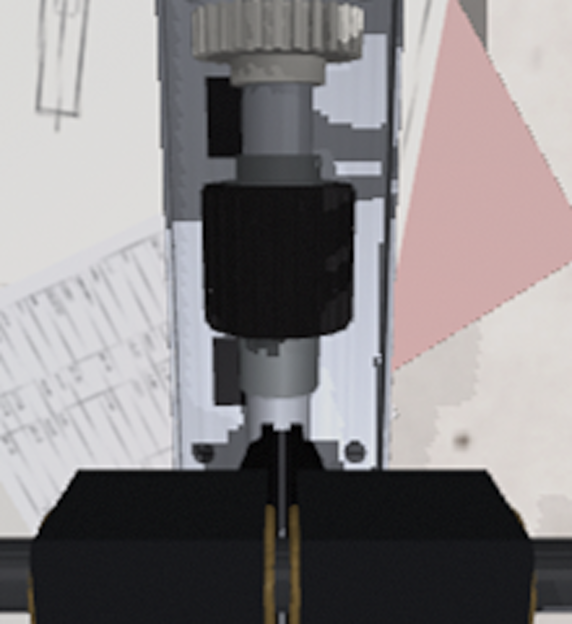

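View pics/c5.png

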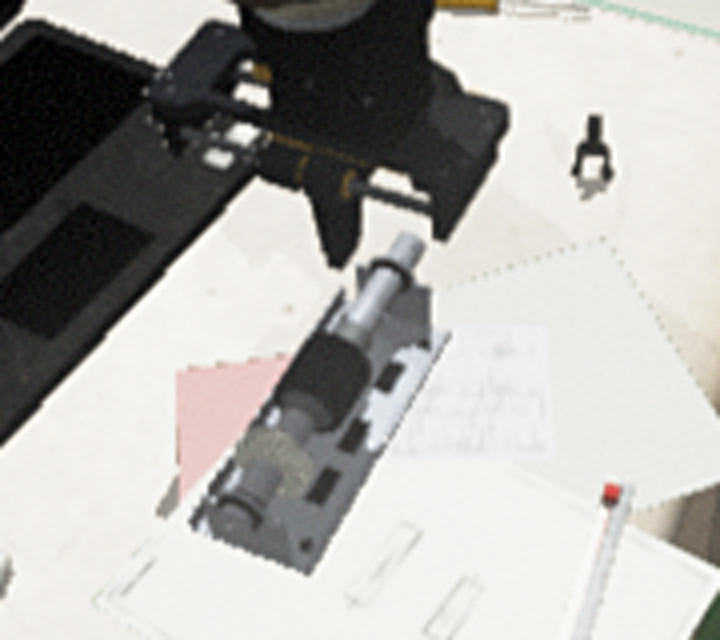

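```bash
python3 -m pendant '[{"dx":0,"dy":0,"dz":0.012,"ax":0,"ay":0,"az":0,"fingers":0},{"dx":0,"dy":0,"dz":0.01,"ax":0,"ay":0,"az":0,"fingers":0},{"dx":0.002,"dy":0,"dz":0,"ax":0,"ay":0,"az":0,"fingers":0},{"dx":0.002,"dy":0,"dz":0,"ax":0,"ay":0,"az":0,"fingers":0},{"dx":0.002,"dy":0,"dz":0,"ax":0,"ay":0,"az":0,"fingers":0}]'
python3 -m pendant '[{"dx":0.002,"dy":0,"dz":0,"ax":0,"ay":0,"az":0,"fingers":0},{"dx":0.002,"dy":0,"dz":0,"ax":0,"ay":0,"az":0,"fingers":0}]'
python3 -m pendant '[{"dx":0.002,"dy":0,"dz":0,"ax":0,"ay":0,"az":0,"fingers":0},{"dx":0.002,"dy":0,"dz":0,"ax":0,"ay":0,"az":0,"fingers":0}]'
python3 - <<'E'
from h import *
cap('wrist','w3'); print(pose()[0],robot.sense()['contact_force'],robot.sense()['ft_torque']); crop('w3',220,60,440,300,2.6,'c6')
E
```

```text
clock: 3.48
ee_pos: [0.5604, 0.0291, 0.063]
tool_rot: [0.0, 0.714, 0.7, 0.0]
contact_force: [-0.3, 0.2, -0.8]
gripper_width: 0.0003
clock: 3.72
ee_pos: [0.5604, 0.0331, 0.0629]
tool_rot: [0.0, 0.714, 0.7, 0.0]
contact_force: [-0.0, -0.6, 0.4]
gripper_width: 0.0005
clock: 3.98
ee_pos: [0.5604, 0.0371, 0.0628]
tool_rot: [-0.0, 0.714, 0.7, 0.0]
contact_force: [-0.2, -0.5, 0.3]
gripper_width: 0.0002
[0.56039954 0.03725773 0.06282837] [-0.18647398  0.04174907  0.21170114] [-0.17990375  0.02278081 -0.02323999]
```

View pics/c6.png

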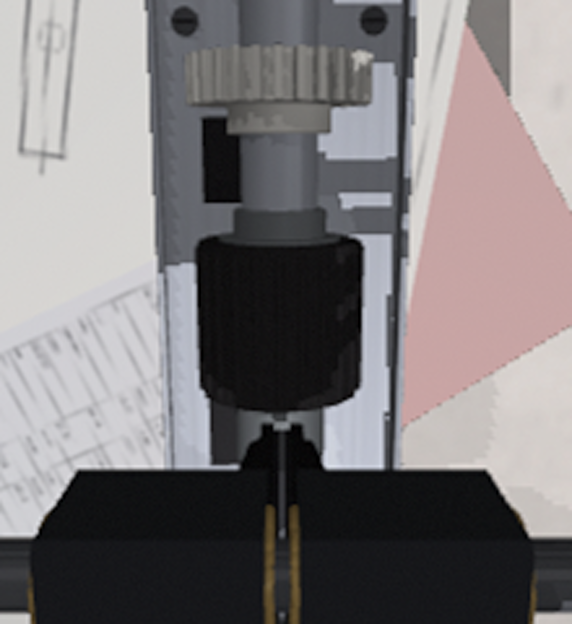

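```bash
python3 -m pendant '[{"dx":0.002,"dy":0,"dz":0,"ax":0,"ay":0,"az":0,"fingers":0},{"dx":0.002,"dy":0,"dz":0,"ax":0,"ay":0,"az":0,"fingers":0}]'
python3 -m pendant '[{"dx":0.002,"dy":0,"dz":0,"ax":0,"ay":0,"az":0,"fingers":0},{"dx":0.002,"dy":0,"dz":0,"ax":0,"ay":0,"az":0,"fingers":0}]'
python3 -m pendant '[{"dx":0.002,"dy":0,"dz":0,"ax":0,"ay":0,"az":0,"fingers":0},{"dx":0.002,"dy":0,"dz":0,"ax":0,"ay":0,"az":0,"fingers":0}]'
python3 -m pendant '[{"dx":0.002,"dy":0,"dz":0,"ax":0,"ay":0,"az":0,"fingers":0},{"dx":0.002,"dy":0,"dz":0,"ax":0,"ay":0,"az":0,"fingers":0}]'
python3 - <<'E'
from h import *
cap('wrist','w4'); print(pose()[0],robot.sense()['contact_force'],robot.sense()['ft_torque']); crop('w4',220,60,440,300,2.6,'c7')
E
```

```text
clock: 4.28
ee_pos: [0.5605, 0.0411, 0.0628]
tool_rot: [-0.0, 0.714, 0.7, 0.0]
contact_force: [-1.1, -0.3, -0.8]
gripper_width: 0.0004
clock: 4.53
ee_pos: [0.5605, 0.0451, 0.0628]
tool_rot: [-0.0, 0.714, 0.7, 0.0]
contact_force: [0.3, -0.2, 0.0]
gripper_width: 0.0003
clock: 4.78
ee_pos: [0.5606, 0.0491, 0.0628]
tool_rot: [-0.0, 0.714, 0.7, 0.0]
contact_force: [-0.1, -0.4, -0.9]
gripper_width: 0.0005
clock: 5.03
ee_pos: [0.5607, 0.0531, 0.0628]
tool_rot: [0.0, 0.714, 0.7, 0.0]
contact_force: [0.6, 0.4, -0.2]
gripper_width: 0.0004
[0.56071277 0.05325972 0.062837  ] [ 0.15080469  0.21587675 -0.3246178 ] [-0.06487008  0.07586827 -0.00509423]
```

View pics/c7.png

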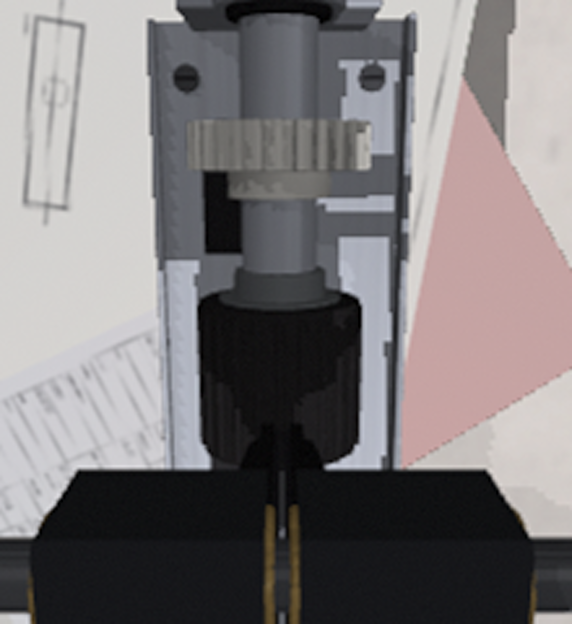

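```bash
python3 - <<'E'
from h import *
for t in ('w1','w2','w3','w4'):
    P=pts(t); Q=P.reshape(-1,3)
    x0=.559+.018*Q[:,1]
    m=(abs(Q[:,0]-x0)<.012)&(Q[:,2]<.08)
    # off-axis strip for rubber only beyond finger
    rb=Q[(abs(abs(Q[:,0]-x0)-.014)<.003)&(Q[:,2]>.060)&(Q[:,2]<.069)&(Q[:,1]<.105)]
    g=Q[(abs(Q[:,0]-x0)<.008)&(Q[:,2]>.0585)&(Q[:,2]<.066)&(Q[:,1]>.0)]
    h=np.histogram(g[:,1],np.arange(.0,.16,.004))
    print(t,'rubber y',np.percentile(rb[:,1],[1,99]).round(4), 'ys',h[0])
    up=Q[m&(Q[:,1]>.07)]
    ys=np.arange(.07,.15,.002); print([ (round(y,3),round(float(np.median(up[abs(up[:,1]-y)<.001][:,2])),4)) for y in ys if (abs(up[:,1]-y)<.001).sum()>3])
E
```

```text
w1 rubber y [0.0438 0.085 ] ys [ 4  0  3  2  2  2 45 43 46 45 51  0  0  0  0  0  0  0  0  0  0 13 61 14
  6  3  1  7 73 83  1  4  5  1  4  2  4  0  0]
[(np.float64(0.07), 0.0686), (np.float64(0.072), 0.0691), (np.float64(0.074), 0.069), (np.float64(0.076), 0.0689), (np.float64(0.078), 0.0691), (np.float64(0.08), 0.0686), (np.float64(0.082), 0.0688), (np.float64(0.084), 0.0692), (np.float64(0.086), 0.0685), (np.float64(0.088), 0.0592), (np.float64(0.09), 0.0591), (np.float64(0.092), 0.0588), (np.float64(0.094), 0.0573), (np.float64(0.096), 0.0566), (np.float64(0.098), 0.0561), (np.float64(0.1), 0.0562), (np.float64(0.102), 0.0562), (np.float64(0.104), 0.0562), (np.float64(0.106), 0.0566), (np.float64(0.108), 0.056), (np.float64(0.11), 0.0559), (np.float64(0.112), 0.0566), (np.float64(0.114), 0.0593), (np.float64(0.116), 0.0599), (np.float64(0.118), 0.0592), (np.float64(0.12), 0.0654), (np.float64(0.122), 0.0686), (np.float64(0.124), 0.0689), (np.float64(0.126), 0.0688), (np.float64(0.128), 0.0689), (np.float64(0.13), 0.0692), (np.float64(0.132), 0.0671), (np.float64(0.134), 0.0574), (
[... 3510 characters left out ...]
.1), 0.0564), (np.float64(0.102), 0.0567), (np.float64(0.104), 0.0567), (np.float64(0.106), 0.0563), (np.float64(0.108), 0.0564), (np.float64(0.11), 0.0565), (np.float64(0.112), 0.057), (np.float64(0.114), 0.06), (np.float64(0.116), 0.06), (np.float64(0.118), 0.0601), (np.float64(0.12), 0.0681), (np.float64(0.122), 0.0691), (np.float64(0.124), 0.0689), (np.float64(0.126), 0.0691), (np.float64(0.128), 0.0689), (np.float64(0.13), 0.0691), (np.float64(0.132), 0.0583), (np.float64(0.134), 0.0566), (np.float64(0.136), 0.0563), (np.float64(0.138), 0.0565), (np.float64(0.14), 0.0566), (np.float64(0.142), 0.0565), (np.float64(0.144), 0.0566), (np.float64(0.146), 0.0566), (np.float64(0.148), 0.0562)]
```

```bash
python3 - <<'E'
from h import *
P=pts('w4')
for v in range(212,246,3): print(v,[tuple(P[v,u].round(3)) for u in (322,325,331,334)])
s=robot.sense();print(s['ee_pos'],s['contact_force'],s['joint_torque'])
cap('scene','s4'); crop('s4',200,140,340,290,5,'c8')
cap('top','t4'); crop('t4',235,130,375,230,5,'c9')
E
```

```text
212 [(np.float64(0.557), np.float64(0.064), np.float64(0.07)), (np.float64(0.559), np.float64(0.064), np.float64(0.07)), (np.float64(0.563), np.float64(0.064), np.float64(0.07)), (np.float64(0.565), np.float64(0.064), np.float64(0.07))]
215 [(np.float64(0.557), np.float64(0.062), np.float64(0.068)), (np.float64(0.559), np.float64(0.062), np.float64(0.07)), (np.float64(0.563), np.float64(0.062), np.float64(0.069)), (np.float64(0.565), np.float64(0.062), np.float64(0.069))]
218 [(np.float64(0.557), np.float64(0.06), np.float64(0.07)), (np.float64(0.559), np.float64(0.06), np.float64(0.07)), (np.float64(0.563), np.float64(0.06), np.float64(0.07)), (np.float64(0.565), np.float64(0.06), np.float64(0.07))]
221 [(np.float64(0.557), np.float64(0.058), np.float64(0.07)), (np.float64(0.559), np.float64(0.058), np.float64(0.069)), (np.float64(0.563), np.float64(0.057), np.float64(0.069)), (np.float64(0.565), np.float64(0.058), np.float64(0.07))]
224 [(np.float64(0.558), np.float64(0.065), np.float64(0.095)), (np.float64(0.559), np.float64(0.056), np.float64(0.07)), (np.float64(0.563), np.float6
[... 1237 characters left out ...]
64(0.564), np.float64(0.065), np.float64(0.119))]
242 [(np.float64(0.558), np.float64(0.065), np.float64(0.122)), (np.float64(0.56), np.float64(0.064), np.float64(0.118)), (np.float64(0.563), np.float64(0.065), np.float64(0.122)), (np.float64(0.563), np.float64(0.088), np.float64(0.177))]
245 [(np.float64(0.558), np.float64(0.065), np.float64(0.126)), (np.float64(0.56), np.float64(0.064), np.float64(0.122)), (np.float64(0.563), np.float64(0.064), np.float64(0.122)), (np.float64(0.563), np.float64(0.088), np.float64(0.18))]
[0.56071277 0.05325972 0.062837  ] [ 0.15080469  0.21587675 -0.3246178 ] [-6.48332387e-01 -5.83337724e+01 -1.86447930e+01  1.48907339e-02
  3.18253599e-02 -3.44070594e-02]
```

View pics/c8.png

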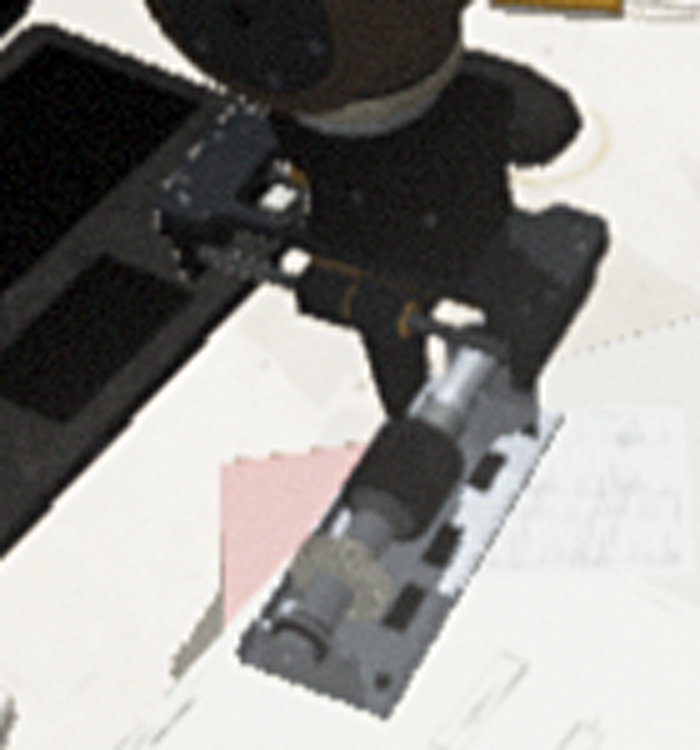

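```bash
python3 - <<'E'
from h import *
R0=Ro.from_quat([.1543,.988,-.0005,-.0001]).as_matrix(); p0=np.array([.1904,.595,.1843])
P=pts('wrist0'); rgb,d,E,K=load('wrist0')
T=(P-p0)@R0
m=(d>0)&(d<.235)
for z0 in np.arange(-.06,.03,.005):
    s=T[m&(abs(T[...,2]-z0)<.0025)]
    for sg in (1,-1):
        q=s[(s[:,1]*sg>0.02)&(s[:,1]*sg<.075)]
        if len(q)>2: print(round(z0,3),sg,len(q),'x',q[:,0].min().round(4),q[:,0].max().round(4),'y',q[:,1].min().round(4),q[:,1].max().round(4))
crop('wrist0',190,210,300,340,5,'c10')
for t,p,R in (('w2',[0.5608015,0.02329195,0.08648784],[[.0185,.9998,.0023],[.9998,-.0185,0],[0,.0023,-1]]),('w4',[.5607,.05326,.06284],[[.0185,.9998,.00],[.9998,-.0185,0],[0,.0,-1]])):
    T=(pts(t)-np.array(p))@np.array(R); d=load(t)[1]; m=(d>0)&(abs(T[...,1])<.012)&(T[...,2]<-.0)
    for z0 in np.arange(-.07,.0,.005):
        q=T[m&(abs(T[...,2]-z0)<.0025)]
        if len(q)>2: print(t,round(z0,3),len(q),'x',q[:,0].min().round(4),q[:,0].max().round(4),'y',q[:,1].min().round(4),q[:,1].max().round(4))
E
```

```text
-0.06 1 159 x -0.0008 0.0122 y 0.047 0.0562
-0.06 -1 137 x -0.0015 0.0123 y -0.0561 -0.0471
-0.055 1 137 x -0.0038 0.0121 y 0.047 0.0555
-0.055 -1 143 x -0.004 0.0122 y -0.0553 -0.0472
-0.05 1 137 x -0.0068 0.0121 y 0.0472 0.0546
-0.05 -1 145 x -0.0068 0.012 y -0.0546 -0.047
-0.045 1 138 x -0.0087 0.0118 y 0.0471 0.0544
-0.045 -1 133 x -0.0085 0.0121 y -0.0544 -0.0472
-0.04 1 129 x -0.0097 0.012 y 0.0471 0.0537
-0.04 -1 134 x -0.01 0.0121 y -0.0541 -0.0472
-0.035 1 115 x -0.01 0.0123 y 0.0471 0.052
-0.035 -1 106 x -0.0103 0.0121 y -0.0519 -0.0472
-0.03 1 54 x -0.0099 0.012 y 0.0472 0.0518
-0.03 -1 57 x -0.0099 0.012 y -0.0517 -0.0474
w2 -0.07 49 x 0.0102 0.0126 y -0.0027 0.0024
w2 -0.065 55 x 0.01 0.0127 y -0.0028 0.0025
w2 -0.06 51 x 0.0101 0.0127 y -0.0029 0.0026
w2 -0.055 103 x 0.0104 0.013 y -0.0086 0.0077
w2 -0.05 103 x 0.0103 0.0128 y -0.0081 0.0084
w2 -0.045 93 x 0.0103 0.0126 y -0.0075 0.0071
w2 -0.04 67 x 0.0103 0.0127 y -0.007 0.0066
w2 -0.035 45 x 0.0102 0.0126 y -0.0045 0.0041
w2 -0.03 32 x 0.0101 0.0125 y -0.0045 0.0041
w4 -0.07 45 x 0.0099 0.0122 y -0.0025 0.0026
w4 -0.065 52 x 0.01 0.0122 y -0.0026 0.0027
w4 -0.06 58 x 0.0097 0.0123 y -0.0027 0.0028
w4 -0.055 96 x 0.0099 0.0124 y -0.0084 0.0085
w4 -0.05 116 x 0.0098 0.0126 y -0.0081 0.0081
w4 -0.045 84 x 0.0096 0.0122 y -0.0073 0.0073
w4 -0.04 68 x 0.0099 0.0123 y -0.0068 0.0069
w4 -0.035 46 x 0.0102 0.0122 y -0.0043 0.0043
w4 -0.03 31 x 0.0101 0.0122 y -0.0044 0.0044
w4 -0.01 381 x 0.001 0.0782 y -0.0117 0.0101
w4 -0.005 2136 x -0.009 0.1072 y -0.012 0.012
w4 0.0 183 x -0.0092 0.1076 y -0.0115 0.0119
```

View pics/c10.png

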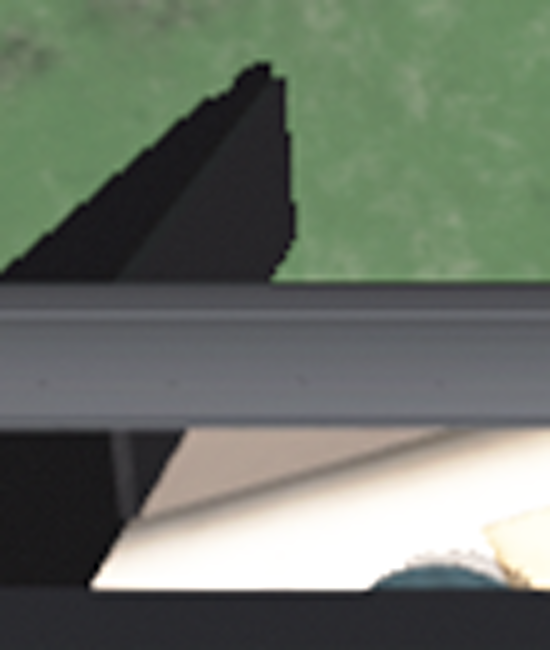

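View pics/c9.png

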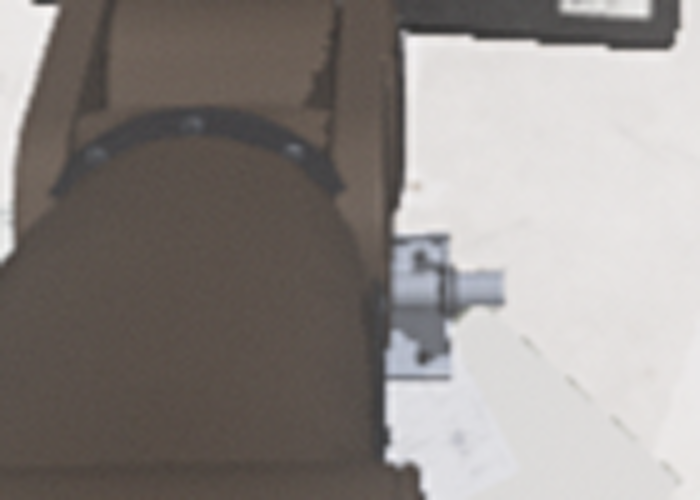

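```bash
python3 - <<'E'
from h import *
def proj(tag,X):
    rgb,d,E,K=load(tag); c=np.linalg.inv(E)@np.r_[X,1]; return (K[2]+K[0]*c[0]/-c[2]).round(1),(K[3]-K[1]*c[1]/-c[2]).round(1),(-c[2]).round(4)
for t,p in (('s2',[.5608,.0233,.0865]),('s4',[.5607,.0533,.0628])):
    for dz in (0,.01,.02,.028,.035): print(t,dz,proj(t,np.array(p)+[0,0,dz]), proj(t,np.array(p)+[0,.01,dz]))
P=pts('s4')
for v in range(212,230,2): print(v,[tuple(P[v,u].round(3).tolist()) for u in (275,278,280,282)])
crop('s4',255,190,315,240,12,'c11')
E
```

```text
s2 0 (np.float64(285.7), np.float64(212.0), np.float64(0.9285)) (np.float64(283.8), np.float64(215.0), np.float64(0.9223))
s2 0.01 (np.float64(285.4), np.float64(209.1), np.float64(0.9212)) (np.float64(283.5), np.float64(212.1), np.float64(0.915))
s2 0.02 (np.float64(285.1), np.float64(206.2), np.float64(0.9138)) (np.float64(283.1), np.float64(209.2), np.float64(0.9076))
s2 0.028 (np.float64(284.8), np.float64(203.9), np.float64(0.9079)) (np.float64(282.8), np.float64(206.9), np.float64(0.9017))
s2 0.035 (np.float64(284.5), np.float64(201.8), np.float64(0.9028)) (np.float64(282.6), np.float64(204.8), np.float64(0.8966))
s4 0 (np.float64(280.9), np.float64(227.6), np.float64(0.9273)) (np.float64(279.0), np.float64(230.7), np.float64(0.9211))
s4 0.01 (np.float64(280.5), np.float64(224.9), np.float64(0.92)) (np.float64(278.6), np.float64(228.0), np.float64(0.9138))
s4 0.02 (np.float64(280.2), np.float64(222.1), np.float64(0.9126)) (np.float64(278.2), np.float64(225.3), np.float64(0.9064))
s4 0.028 (np.float64(279.8), np.float64(219.9), np.float64(0.9067)) (np.float64(277.9), np.float64(
[... 312 characters left out ...]
064, 0.127), (0.549, 0.06, 0.123)]
216 [(0.565, 0.064, 0.115), (0.557, 0.064, 0.118), (0.551, 0.065, 0.121), (0.55, 0.059, 0.115)]
218 [(0.617, -0.013, 0.0), (0.559, 0.062, 0.108), (0.552, 0.065, 0.114), (0.551, 0.059, 0.109)]
220 [(0.614, -0.007, -0.0), (0.56, 0.063, 0.101), (0.552, 0.066, 0.108), (0.555, 0.054, 0.094)]
222 [(0.61, 0.0, 0.002), (0.56, 0.064, 0.096), (0.553, 0.066, 0.1), (0.591, -0.002, 0.008)]
224 [(0.607, 0.006, 0.001), (0.57, 0.049, 0.066), (0.565, 0.048, 0.068), (0.56, 0.048, 0.07)]
226 [(0.576, 0.053, 0.062), (0.566, 0.056, 0.07), (0.562, 0.054, 0.069), (0.557, 0.053, 0.07)]
228 [(0.571, 0.063, 0.068), (0.562, 0.063, 0.072), (0.557, 0.063, 0.074), (0.555, 0.058, 0.069)]
```

View pics/c11.png

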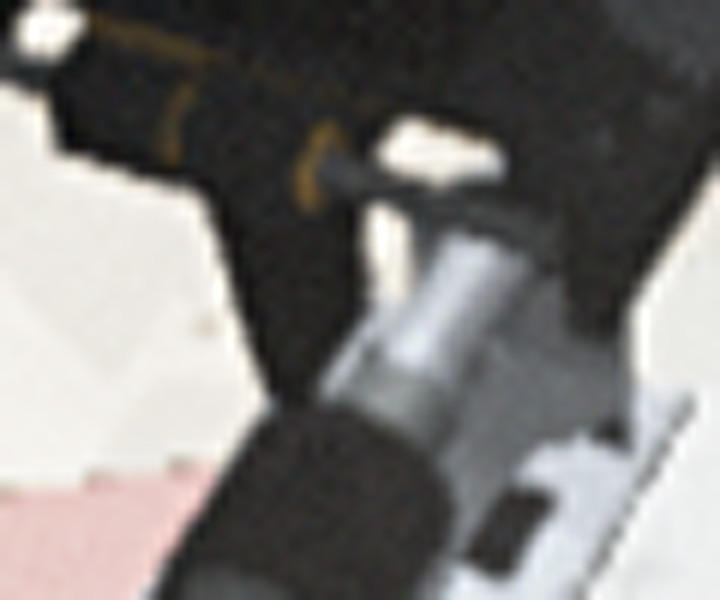

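```bash
python3 -m pendant '[{"dx":-0.015,"dy":0,"dz":0,"ax":0,"ay":0,"az":0,"fingers":0},{"dx":-0.015,"dy":0,"dz":0,"ax":0,"ay":0,"az":0,"fingers":0},{"dx":0,"dy":0,"dz":0.008,"ax":0,"ay":0,"az":0,"fingers":0},{"dx":0,"dy":0,"dz":0.008,"ax":0,"ay":0,"az":0,"fingers":0},{"dx":0,"dy":0,"dz":0,"ax":0,"ay":0,"az":0,"fingers":0}]'
python3 - <<'E'
from h import *
cap('scene','s5'); cap('wrist','w5'); crop('s5',230,170,330,250,8,'c12'); crop('w5',250,120,410,260,4,'c13')
p,R=pose(); print(p); T=(pts('w5')-p)@R.as_matrix()
for v in range(216,262,4): print(v,[tuple(T[v,u].round(3).tolist()) for u in (290,310,322,334,350)])
E
```

```text
clock: 5.8
ee_pos: [0.5597, 0.0232, 0.0459]
tool_rot: [-0.001, 0.714, 0.7, -0.0]
contact_force: [-0.0, 0.5, -0.6]
gripper_width: 0.0005
[0.56009417 0.02322021 0.04661197]
216 [(-0.007, -0.031, 0.039), (0.008, -0.012, -0.006), (0.011, -0.004, -0.013), (0.01, 0.004, -0.013), (-0.007, 0.018, 0.04)]
220 [(-0.01, -0.031, 0.039), (0.005, -0.012, -0.006), (0.008, -0.004, -0.013), (0.007, 0.004, -0.012), (-0.01, 0.018, 0.04)]
224 [(-0.014, -0.031, 0.04), (0.002, -0.012, -0.006), (0.012, -0.003, -0.033), (0.012, 0.004, -0.033), (-0.014, 0.018, 0.039)]
228 [(-0.017, -0.031, 0.039), (-0.017, -0.015, 0.04), (0.012, -0.003, -0.04), (0.012, 0.003, -0.04), (-0.017, 0.018, 0.039)]
232 [(-0.02, -0.031, 0.038), (-0.021, -0.015, 0.04), (0.012, -0.003, -0.046), (0.071, 0.0, -0.2), (-0.021, 0.018, 0.039)]
236 [(-0.024, -0.031, 0.039), (-0.024, -0.015, 0.039), (0.012, -0.003, -0.051), (0.012, 0.003, -0.051), (-0.025, 0.018, 0.04)]
240 [(0.035, -0.012, -0.112), (0.035, -0.005, -0.112), (0.012, -0.003, -0.056), (0.035, 0.002, -0.113), (0.035, 0.007, -0.113)]
244 [(0.035, -0.011, -0.116), (0.035, -0.005, -0.116), (0.012, -0.003, -0.062), (0.035, 0.002, -0.116), (0.035, 0.007, -0.115)]
248 [(0.035, -0.011, -0.117), (0.035, -0.005, -0.118), (0.012, -0.003, -0.066), (0.035, 0.002, -0.118), (0.035, 0.006, -0.119)]
252 [(0.035, -0.01, -0.121), (0.036, -0.005, -0.122), (0.012, -0.003, -0.07), (0.035, 0.002, -0.121), (0.035, 0.006, -0.121)]
256 [(0.035, -0.01, -0.124), (0.035, -0.005, -0.124), (0.034, -0.002, -0.12), (0.035, 0.002, -0.123), (0.035, 0.006, -0.124)]
260 [(0.035, -0.01, -0.126), (0.036, -0.005, -0.127), (0.033, -0.002, -0.122), (0.035, 0.002, -0.125), (0.035, 0.006, -0.126)]
```

View pics/c12.png

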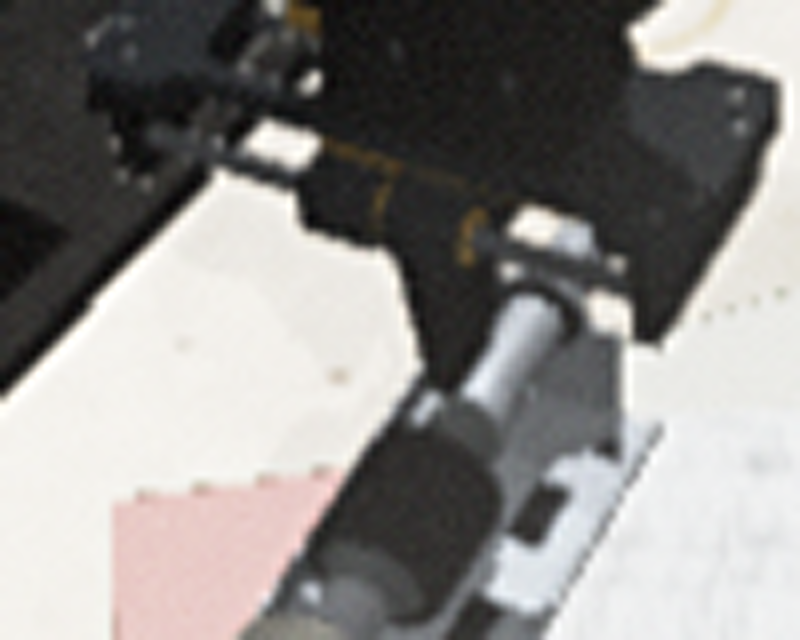

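View pics/c13.png

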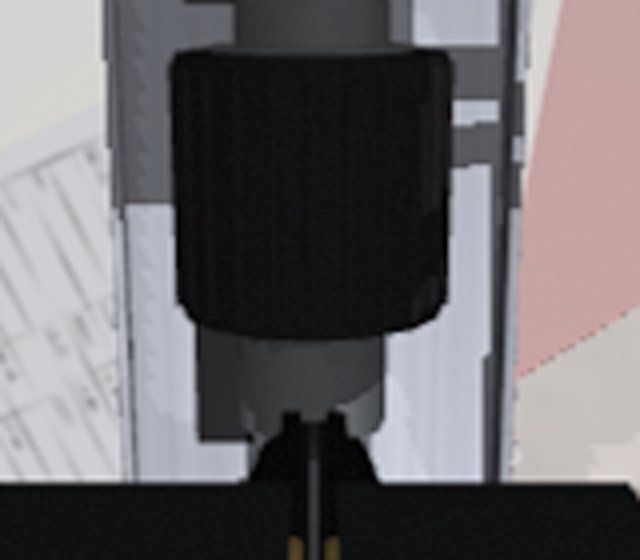

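Two cameras agree: the visible fingertips end about 28–30 mm short of the reported TCP (z about −0.029 in the tool frame), and the body starts 110 mm back, not 78. I'll use that offset and check it by contact.

```bash
python3 -m pendant '[{"dx":0,"dy":0,"dz":0.006,"ax":0,"ay":0,"az":0,"fingers":0},{"dx":0,"dy":0,"dz":0.005,"ax":0,"ay":0,"az":0,"fingers":0},{"dx":0.002,"dy":0,"dz":0,"ax":0,"ay":0,"az":0,"fingers":0},{"dx":0.002,"dy":0,"dz":0,"ax":0,"ay":0,"az":0,"fingers":0}]'
python3 -m pendant '[{"dx":0.002,"dy":0,"dz":0,"ax":0,"ay":0,"az":0,"fingers":0},{"dx":0.002,"dy":0,"dz":0,"ax":0,"ay":0,"az":0,"fingers":0}]'
python3 -m pendant '[{"dx":0.002,"dy":0,"dz":0,"ax":0,"ay":0,"az":0,"fingers":0},{"dx":0.002,"dy":0,"dz":0,"ax":0,"ay":0,"az":0,"fingers":0}]'
python3 -m pendant '[{"dx":0.002,"dy":0,"dz":0,"ax":0,"ay":0,"az":0,"fingers":0},{"dx":0,"dy":0,"dz":0,"ax":0,"ay":0,"az":0,"fingers":0}]'
python3 - <<'E'
from h import *
cap('wrist','w6'); print(pose()[0],robot.sense()['contact_force'],robot.sense()['ft_torque']); crop('w6',220,60,440,300,2.6,'c14')
E
```

```text
clock: 6.4
ee_pos: [0.5603, 0.0271, 0.0358]
tool_rot: [-0.0, 0.714, 0.7, 0.0]
contact_force: [-0.2, -0.1, -0.7]
gripper_width: 0.0005
clock: 6.65
ee_pos: [0.5604, 0.0311, 0.036]
tool_rot: [0.0, 0.714, 0.7, 0.0]
contact_force: [0.0, -0.1, -0.3]
gripper_width: 0.0004
clock: 6.9
ee_pos: [0.5604, 0.035, 0.0359]
tool_rot: [0.0, 0.714, 0.7, 0.0]
contact_force: [-0.2, -2.0, 0.9]
gripper_width: 0.0004
clock: 7.15
ee_pos: [0.5604, 0.0371, 0.0358]
tool_rot: [-0.0, 0.714, 0.7, 0.0]
contact_force: [0.3, -0.3, 0.1]
gripper_width: 0.0005
[0.56036208 0.0371176  0.03579095] [-0.15621386 -0.03073785  0.65409528] [-0.04426626  0.04855668  0.013922  ]
```

View pics/c14.png

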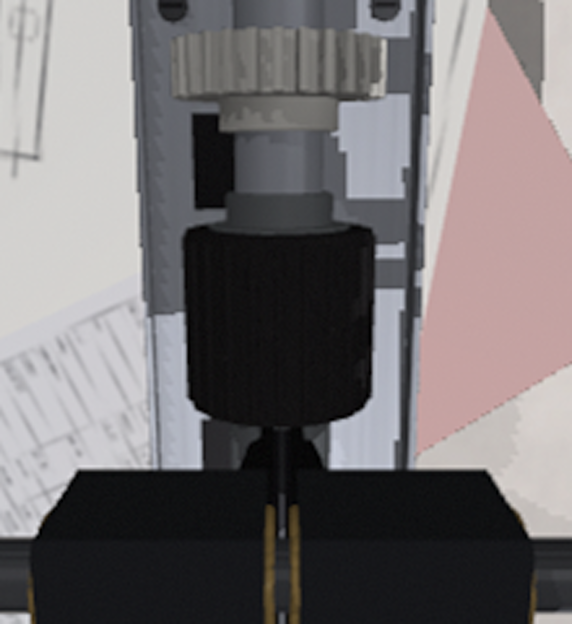

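```bash
python3 -m pendant '[{"dx":0.002,"dy":0,"dz":0,"ax":0,"ay":0,"az":0,"fingers":0},{"dx":0.002,"dy":0,"dz":0,"ax":0,"ay":0,"az":0,"fingers":0},{"dx":0.002,"dy":0,"dz":0,"ax":0,"ay":0,"az":0,"fingers":0},{"dx":0.002,"dy":0,"dz":0,"ax":0,"ay":0,"az":0,"fingers":0}]'
python3 -m pendant '[{"dx":0.001,"dy":0,"dz":0,"ax":0,"ay":0,"az":0,"fingers":0},{"dx":0.001,"dy":0,"dz":0,"ax":0,"ay":0,"az":0,"fingers":0}]'
python3 -m pendant '[{"dx":0.001,"dy":0,"dz":0,"ax":0,"ay":0,"az":0,"fingers":0},{"dx":0.001,"dy":0,"dz":0,"ax":0,"ay":0,"az":0,"fingers":0}]'
python3 -m pendant '[{"dx":0.001,"dy":0,"dz":0,"ax":0,"ay":0,"az":0,"fingers":0}]'
python3 -m pendant '[{"dx":0.001,"dy":0,"dz":0,"ax":0,"ay":0,"az":0,"fingers":0}]'
python3 - <<'E'
from h import *
cap('wrist','w7'); print(pose()[0],robot.sense()['contact_force'],robot.sense()['ft_torque']); crop('w7',220,60,440,300,2.6,'c15')
E
```

```text
clock: 7.7
ee_pos: [0.5605, 0.0451, 0.0358]
tool_rot: [-0.0, 0.714, 0.7, 0.0]
contact_force: [1.0, -1.3, 1.0]
gripper_width: 0.0003
clock: 7.95
ee_pos: [0.5605, 0.047, 0.0358]
tool_rot: [-0.0, 0.714, 0.7, -0.0]
contact_force: [-0.8, -1.9, -0.6]
gripper_width: 0.0003
clock: 8.2
ee_pos: [0.5606, 0.049, 0.0358]
tool_rot: [-0.0, 0.714, 0.7, 0.0]
contact_force: [-0.4, -2.1, -0.3]
gripper_width: 0.0004
clock: 8.32
ee_pos: [0.5606, 0.05, 0.0358]
tool_rot: [-0.0, 0.714, 0.7, 0.0]
contact_force: [-1.0, -1.2, -0.0]
gripper_width: 0.0005
clock: 8.45
ee_pos: [0.5607, 0.0508, 0.0358]
tool_rot: [0.0, 0.714, 0.7, -0.0]
contact_force: [-0.9, -7.9, -1.5]
gripper_width: 0.0004
[0.56061266 0.05073881 0.03578597] [-1.29435616 -4.28566234  0.39889254] [-0.94079142  0.20756816 -0.02921228]
```

View pics/c15.png

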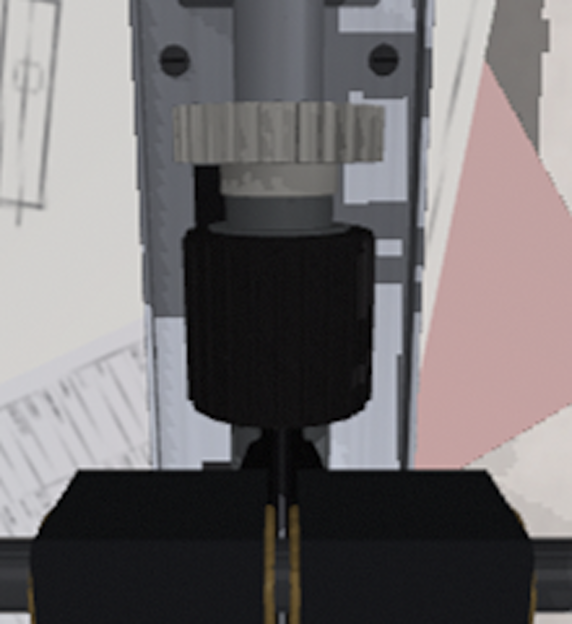

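```bash
python3 -m pendant '[{"dx":0.0006,"dy":0,"dz":0,"ax":0,"ay":0,"az":0,"fingers":0}]'
python3 - <<'E'
from h import *
crop('w7',290,110,360,170,9,'c16')
P=pts('w7').reshape(-1,3)
x0=.559+.018*P[:,1]; up=P[(abs(P[:,0]-x0)<.008)&(P[:,2]<.08)&(P[:,2]>.03)]
print([(round(y,3),round(float(np.median(up[abs(up[:,1]-y)<.0007][:,2])),4)) for y in np.arange(.094,.126,.0015)])
rb=P[(abs(abs(P[:,0]-x0)-.014)<.003)&(P[:,2]>.060)&(P[:,2]<.069)&(P[:,1]<.12)]; print(np.percentile(rb[:,1],[1,99]))
E
```

```text
clock: 8.62
ee_pos: [0.5606, 0.0509, 0.0358]
tool_rot: [0.0, 0.714, 0.701, -0.0]
contact_force: [-1.1, -9.5, -0.5]
gripper_width: 0.0004
[(np.float64(0.094), 0.0694), (np.float64(0.096), 0.0695), (np.float64(0.097), 0.0697), (np.float64(0.098), 0.0694), (np.float64(0.1), 0.0697), (np.float64(0.102), 0.0696), (np.float64(0.103), 0.0693), (np.float64(0.105), 0.0666), (np.float64(0.106), 0.0598), (np.float64(0.108), 0.0598), (np.float64(0.109), 0.0595), (np.float64(0.111), 0.0595), (np.float64(0.112), 0.0595), (np.float64(0.114), 0.0605), (np.float64(0.115), 0.0603), (np.float64(0.117), 0.0602), (np.float64(0.118), 0.0606), (np.float64(0.12), 0.0671), (np.float64(0.121), 0.069), (np.float64(0.123), 0.0689), (np.float64(0.124), 0.0689), (np.float64(0.126), 0.0692)]
[0.06350096 0.11982677]
```

View pics/c16.png

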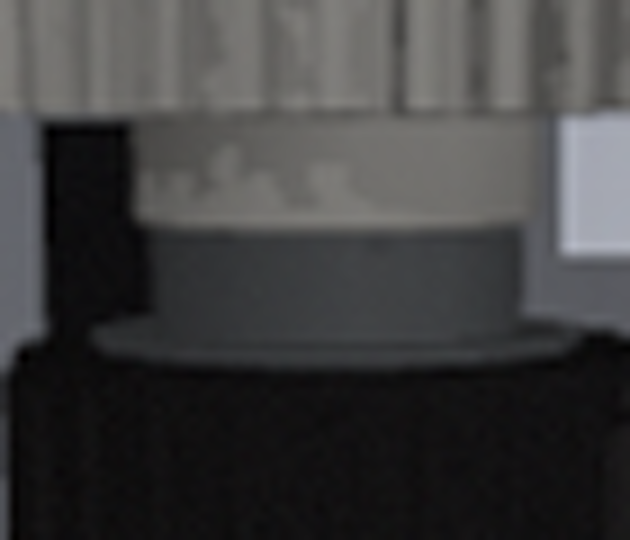

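```bash
python3 -m pendant '[{"dx":-0.012,"dy":0,"dz":0,"ax":0,"ay":0,"az":0,"fingers":0},{"dx":-0.02,"dy":0,"dz":-0.04,"ax":0,"ay":0,"az":0,"fingers":0},{"dx":-0.03,"dy":0,"dz":-0.03,"ax":0,"ay":0,"az":0,"fingers":0},{"dx":0,"dy":0,"dz":0,"ax":0,"ay":0,"az":0,"fingers":0},{"dx":0,"dy":0,"dz":0,"ax":0,"ay":0,"az":0,"fingers":0}]'
python3 - <<'E'
from h import *
cap('wrist','w8'); p,R=pose(); print(p,R.as_matrix().round(4).tolist(),robot.sense()['contact_force']); crop('w8',290,60,380,230,4.5,'c17')
P=pts('w8').reshape(-1,3)
x0=.559+.018*P[:,1]; up=P[(abs(P[:,0]-x0)<.007)&(P[:,2]<.08)&(P[:,2]>.03)]
print([(round(y,4),round(float(np.median(up[abs(up[:,1]-y)<.0006][:,2])),4)) for y in np.arange(.014,.074,.0012)if (abs(up[:,1]-y)<.0006).sum()>3])
E
```

```text
clock: 9.25
ee_pos: [0.5591, -0.0103, 0.1052]
tool_rot: [-0.0, 0.714, 0.7, -0.0]
contact_force: [-0.4, -0.3, -0.9]
gripper_width: 0.0004
[ 0.55897779 -0.00995833  0.10488758] [[0.019, 0.9998, -0.0014], [0.9998, -0.019, 0.0005], [0.0005, -0.0014, -1.0]] [-0.85404483 -0.13859241  0.12713342]
[(np.float64(0.014), 0.0571), (np.float64(0.0152), 0.057), (np.float64(0.0164), 0.0572), (np.float64(0.0176), 0.057), (np.float64(0.0188), 0.0566), (np.float64(0.02), 0.0569), (np.float64(0.0212), 0.0571), (np.float64(0.0224), 0.0571), (np.float64(0.0236), 0.0565), (np.float64(0.0248), 0.0572), (np.float64(0.026), 0.0569), (np.float64(0.0272), 0.0571), (np.float64(0.0284), 0.0567), (np.float64(0.0296), 0.0556), (np.float64(0.0308), 0.0548), (np.float64(0.032), 0.0552), (np.float64(0.0332), 0.0549), (np.float64(0.0344), 0.055), (np.float64(0.0356), 0.0544), (np.float64(0.0368), 0.0554), (np.float64(0.038), 0.0545), (np.float64(0.0392), 0.0553), (np.float64(0.0404), 0.0545), (np.float64(0.0416), 0.0555), (np.float64(0.0428), 0.0593), (np.float64(0.044), 0.0593), (np.float64(0.0452), 0.0596), (np.float64(0.0464), 0.0598), (np.float64(0.0476), 0.0592), (np.float64(0.0488), 0.0594), (np.float64(0.05), 0.0593), (np.float64(0.0512), 0.0599), (np.float64(0.0524), 0.0592), (np.float64(0.0536), 0.0595), (np.float64(0.0548), 0.0594), (np.float64(0.056), 0.0596), (np.float64(0.0572), 0.0599), (np.float64(0.0584), 0.0597), (np.float64(0.0596), 0.0599), (np.float64(0.0608), 0.0597), (np.float64(0.062), 0.0637), (np.float64(0.0632), 0.0686), (np.float64(0.0644), 0.0695), (np.float64(0.0656), 0.0693), (np.float64(0.0668), 0.0694), (np.float64(0.068), 0.0696), (np.float64(0.0692), 0.0696), (np.float64(0.0704), 0.0697), (np.float64(0.0716), 0.0698), (np.float64(0.0728), 0.0698)]
```

View pics/c17.png

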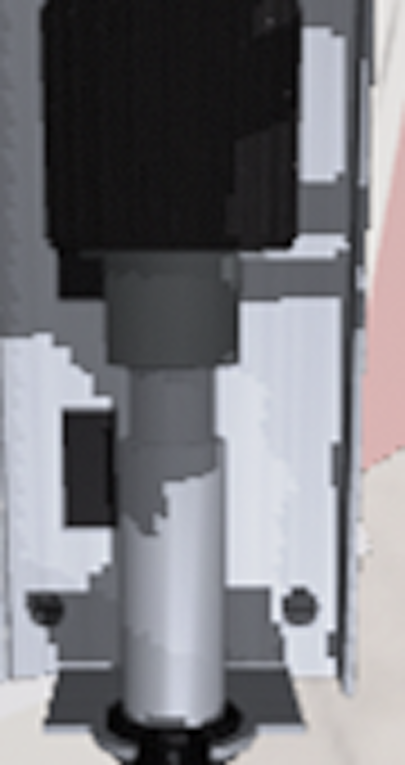

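```bash
python3 -m pendant '[{"dx":-0.03,"dy":-0.008,"dz":-0.045,"ax":0,"ay":0,"az":0,"fingers":40},{"dx":-0.055,"dy":-0.014,"dz":0,"ax":0,"ay":0,"az":0,"fingers":40},{"dx":-0.055,"dy":-0.014,"dz":0,"ax":0,"ay":0,"az":0,"fingers":40},{"dx":-0.055,"dy":-0.014,"dz":0,"ax":0,"ay":0,"az":0,"fingers":40},{"dx":-0.056,"dy":-0.014,"dz":0,"ax":0,"ay":0,"az":0,"fingers":40},{"dx":0,"dy":0,"dz":0,"ax":0,"ay":0,"az":0,"fingers":40},{"dx":0,"dy":0,"dz":0,"ax":0,"ay":0,"az":0,"fingers":40}]'
python3 - <<'E'
from h import *
cap('wrist','w9'); p,R=pose(); print(p,R.as_matrix().round(4).tolist()); crop('w9',220,0,440,300,2,'c18')
E
```

```text
clock: 10.18
ee_pos: [0.4906, -0.2593, 0.1499]
tool_rot: [-0.001, 0.714, 0.7, -0.0]
contact_force: [0.6, -0.0, 0.5]
gripper_width: 0.0376
[ 0.490864   -0.25887109  0.15010549] [[0.0179, 0.9998, -0.001], [0.9998, -0.0179, 0.0011], [0.0011, -0.0011, -1.0]]
```

View pics/c18.png

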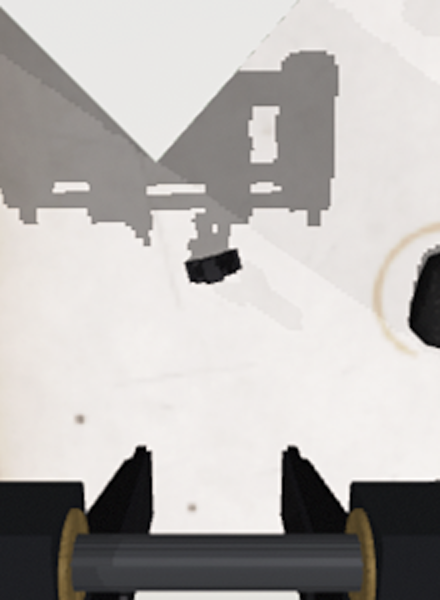

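```bash
python3 - <<'E'
from h import *
rgb,d,E,K=load('w9'); P=pts('w9')
sub=P[118:150,305:350].reshape(-1,3); 
m=(sub[:,2]>.008)&(sub[:,2]<.06); q=sub[m]
print(len(q), q[:,2].max())
for lo,hi in ((.046,.056),(.03,.046),(.015,.03),(.005,.015)):
    s=sub[(sub[:,2]>lo)&(sub[:,2]<hi)]
    if len(s)>5:
        r=cv2.minAreaRect((s[:,:2]*1000).astype(np.float32)); print(lo,len(s),s.mean(0).round(4),r, s[:,2].mean().round(4))
crop('w9',300,112,356,155,13,'c19')
E
```

```text
278 0.05379459193328667
0.046 130 [ 0.4894 -0.2038  0.0513] ((489.3317565917969, -203.8015899658203), (9.72607421875, 11.883562088012695), 13.297338485717773) 0.0513
0.03 12 [ 0.492  -0.2004  0.0348] ((490.73699951171875, -199.6041717529297), (5.214000225067139, 12.679530143737793), 64.52592468261719) 0.0348
0.015 134 [ 0.4895 -0.2033  0.0256] ((489.2008361816406, -203.69577026367188), (22.761194229125977, 11.857583999633789), 14.21375560760498) 0.0256
```

View pics/c19.png

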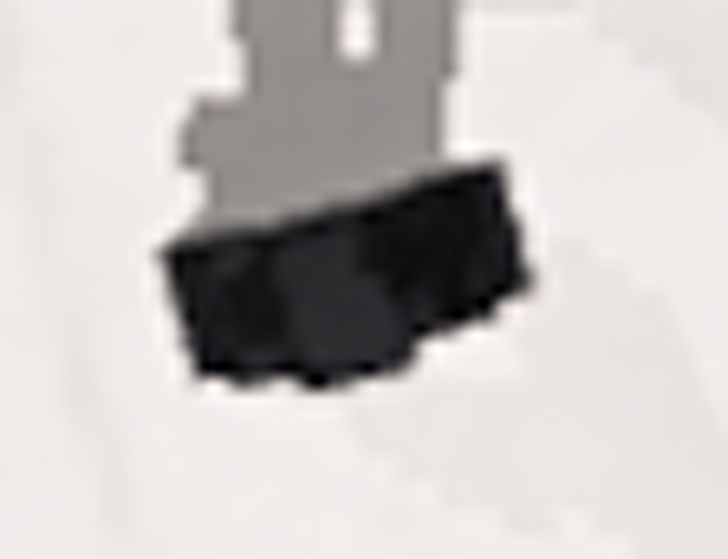

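```bash
python3 -m pendant '[{"dx":0.0542,"dy":-0.0022,"dz":0.02,"ax":0,"ay":0,"az":-0.13,"fingers":40},{"dx":0,"dy":0,"dz":0.05,"ax":0,"ay":0,"az":-0.128,"fingers":40},{"dx":0,"dy":0,"dz":0.02,"ax":0,"ay":0,"az":0,"fingers":40},{"dx":0,"dy":0,"dz":0,"ax":0,"ay":0,"az":0,"fingers":40},{"dx":0,"dy":0,"dz":0,"ax":0,"ay":0,"az":0,"fingers":40}]'
python3 - <<'E'
from h import *
cap('wrist','w10'); p,R=pose(); print(p,R.as_matrix().round(4).tolist()); crop('w10',230,150,430,300,4,'c20')
P=pts('w10'); T=(P-p)@R.as_matrix(); rgb,d,E,K=load('w10')
m=(d>0)&(P[...,2]>.0485)&(P[...,2]<.054)&(abs(T[...,1])<.015)
s=T[m]; print(len(s),s.mean(0).round(4),cv2.minAreaRect((s[:,:2]*1000).astype(np.float32)))
m=(d>0)&(P[...,2]>.02)&(P[...,2]<.03)&(abs(T[...,1])<.018); s=T[m]; print(len(s),s.mean(0).round(4),cv2.minAreaRect((s[:,:2]*1000).astype(np.float32)) if len(s)>3 else 0)
cap('scene','s10'); crop('s10',300,130,400,210,7,'c21')
E
```

```text
clock: 10.85
ee_pos: [0.4902, -0.2054, 0.0615]
tool_rot: [0.0, 0.617, 0.787, 0.0]
contact_force: [0.2, 0.7, -0.5]
gripper_width: 0.0378
[ 0.49023733 -0.20570983  0.06180712] [[-0.2374, 0.9714, 0.0014], [0.9714, 0.2374, -0.0007], [-0.001, 0.0012, -1.0]]
220 [ 0.0026 -0.0007  0.0105] ((2.4454379081726074, -0.7830634117126465), (9.455168724060059, 11.531739234924316), 89.88459777832031)
265 [ 0.0039 -0.0004  0.0363] ((2.387544631958008, -0.5276975631713867), (22.99006462097168, 11.957497596740723), 88.9194107055664)
```

View pics/c20.png

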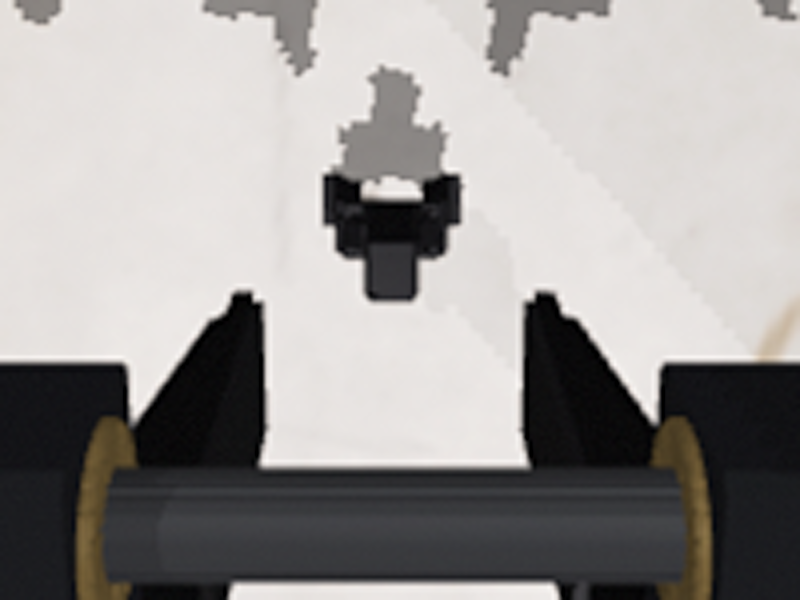

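View pics/c21.png

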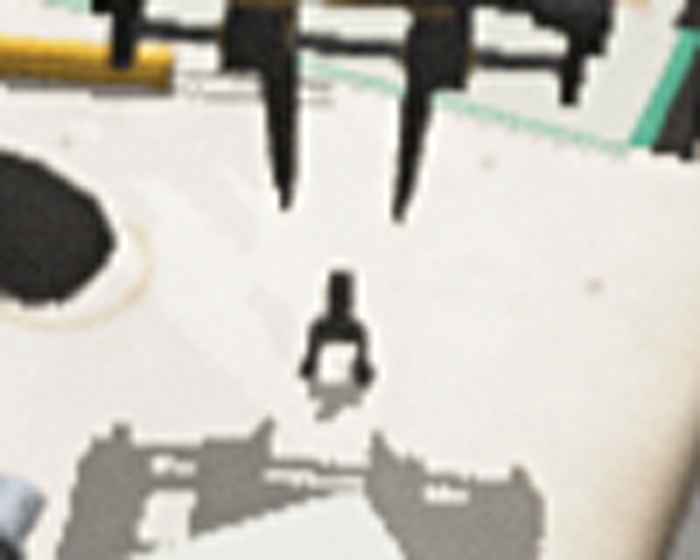

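```bash
python3 -m pendant '[{"dx":0.0014,"dy":-0.0006,"dz":0.03,"ax":0,"ay":0,"az":0,"fingers":40},{"dx":0,"dy":0,"dz":0.02,"ax":0,"ay":0,"az":0,"fingers":40},{"dx":0,"dy":0,"dz":0.007,"ax":0,"ay":0,"az":0,"fingers":40},{"dx":0,"dy":0,"dz":0,"ax":0,"ay":0,"az":0,"fingers":40},{"dx":0,"dy":0,"dz":0,"ax":0,"ay":0,"az":0,"fingers":40}]'
python3 - <<'E'
from h import *
cap('wrist','w11'); p,R=pose(); print(p); crop('w11',230,170,430,300,4,'c22')
P=pts('w11'); T=(P-p)@R.as_matrix(); rgb,d,E,K=load('w11')
m=(d>0)&(P[...,2]>.0485)&(P[...,2]<.054)&(abs(T[...,1])<.012)
s=T[m]; print(len(s),s.mean(0).round(4),cv2.minAreaRect((s[:,:2]*1000).astype(np.float32)))
f=T[(d>0)&(d<.24)&(abs(abs(T[...,1])-.021)<.003)&(T[...,2]>-.05)]; print('finger tip z tool',np.percentile(f[:,2],[90,97,99,100]),'x',f[:,0].min(),f[:,0].max())
cap('scene','s11'); crop('s11',300,130,400,210,7,'c23')
E
```

```text
clock: 11.58
ee_pos: [0.4891, -0.205, 0.0047]
tool_rot: [0.001, 0.618, 0.786, 0.0]
contact_force: [-0.1, -1.4, 0.6]
gripper_width: 0.0379
[ 0.48906234 -0.20493921  0.00463893]
381 [ 0.0016  0.0006 -0.0466] ((1.1234230995178223, 0.6152892112731934), (12.086257934570312, 9.327005386352539), 0.1827518790960312)
finger tip z tool [0.00524136 0.00562398 0.00595196 0.00689995] x -0.08345526012601347 0.1380991548867781
```

View pics/c22.png

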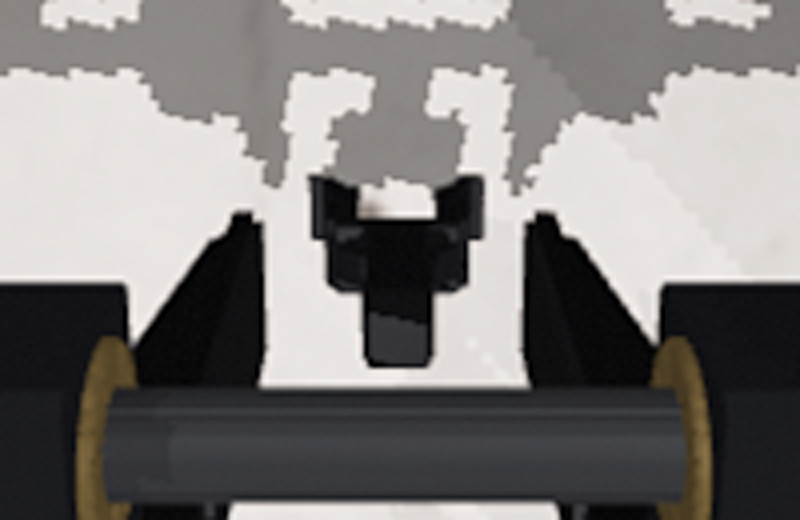

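View pics/c23.png

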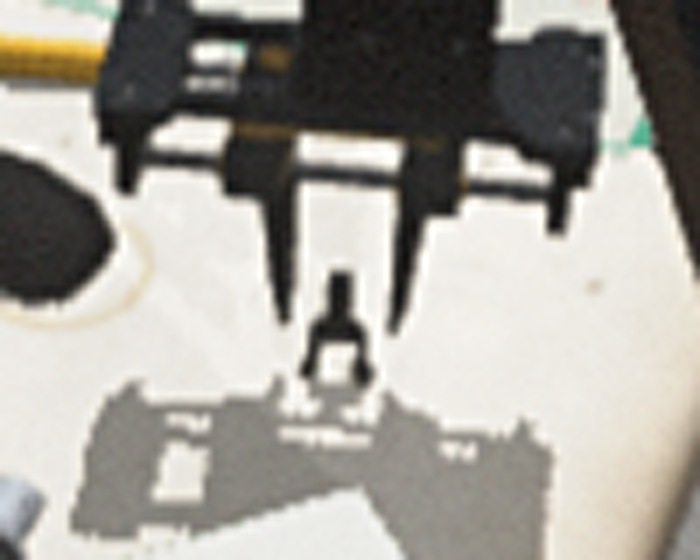

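```bash
python3 -m pendant '[{"dx":0,"dy":0.0005,"dz":0.002,"ax":0,"ay":0,"az":0,"fingers":40},{"dx":0,"dy":0,"dz":0,"ax":0,"ay":0,"az":0,"fingers":0},{"dx":0,"dy":0,"dz":0,"ax":0,"ay":0,"az":0,"fingers":0},{"dx":0,"dy":0,"dz":0,"ax":0,"ay":0,"az":0,"fingers":0},{"dx":0,"dy":0,"dz":0,"ax":0,"ay":0,"az":0,"fingers":0}]'
python3 -m pendant '[{"dx":0,"dy":0,"dz":-0.03,"ax":0,"ay":0,"az":0,"fingers":0},{"dx":0,"dy":0,"dz":-0.03,"ax":0,"ay":0,"az":0,"fingers":0},{"dx":0,"dy":0,"dz":0,"ax":0,"ay":0,"az":0,"fingers":0},{"dx":0,"dy":0,"dz":0,"ax":0,"ay":0,"az":0,"fingers":0}]'
python3 - <<'E'
from h import *
cap('wrist','w12'); p,R=pose(); print(p,R.as_matrix().round(4).tolist()); crop('w12',250,170,410,300,5,'c24')
P=pts('w12'); T=(P-p)@R.as_matrix(); rgb,d,E,K=load('w12')
for lo,hi in ((-.055,-.042),(-.03,-.014),(-.014,.012)):
    m=(d>0)&(d<.3)&(T[...,2]>lo)&(T[...,2]<hi)&(abs(T[...,1])<.02)
    s=T[m]; 
    if len(s)>5: print(lo,hi,len(s),s.mean(0).round(4),cv2.minAreaRect((s[:,:2]*1000).astype(np.float32)),s[:,0].min(),s[:,0].max())
cap('scene','s12'); crop('s12',300,110,400,200,7,'c25')
E
```

```text
clock: 12.3
ee_pos: [0.4892, -0.2046, 0.0018]
tool_rot: [-0.0, 0.618, 0.786, 0.0]
contact_force: [0.8, 0.3, 0.3]
gripper_width: 0.0089
clock: 12.8
ee_pos: [0.4888, -0.2044, 0.0612]
tool_rot: [-0.0, 0.618, 0.786, -0.0]
contact_force: [-0.4, 0.8, -0.0]
gripper_width: 0.0089
[ 0.48870557 -0.2043725   0.06090927] [[-0.2367, 0.9716, -0.0011], [0.9716, 0.2367, 0.0007], [0.001, -0.0009, -1.0]]
-0.055 -0.042 717 [ 0.0057  0.0001 -0.0494] ((3.5264368057250977, 0.18553638458251953), (24.849180221557617, 17.822729110717773), 89.47301483154297) -0.0053935351972718175 0.012491958676131754
-0.03 -0.014 116 [ 0.0065  0.0002 -0.0234] ((8.359111785888672, 0.037616729736328125), (22.948902130126953, 7.163134574890137), 89.37432861328125) 0.004652459307531529 0.011874438918822925
-0.014 0.012 206 [ 0.0034 -0.     -0.003 ] ((0.7225470542907715, 0.2143106460571289), (12.131620407104492, 29.94081687927246), 1.2578486204147339) -0.005670429595408145 0.0067772133938808566
```

View pics/c24.png

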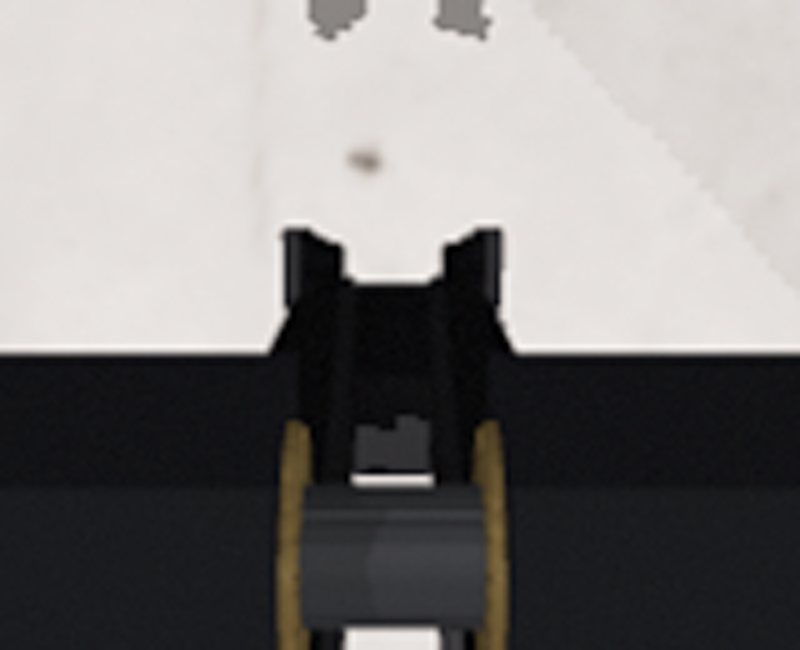

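View pics/c25.png

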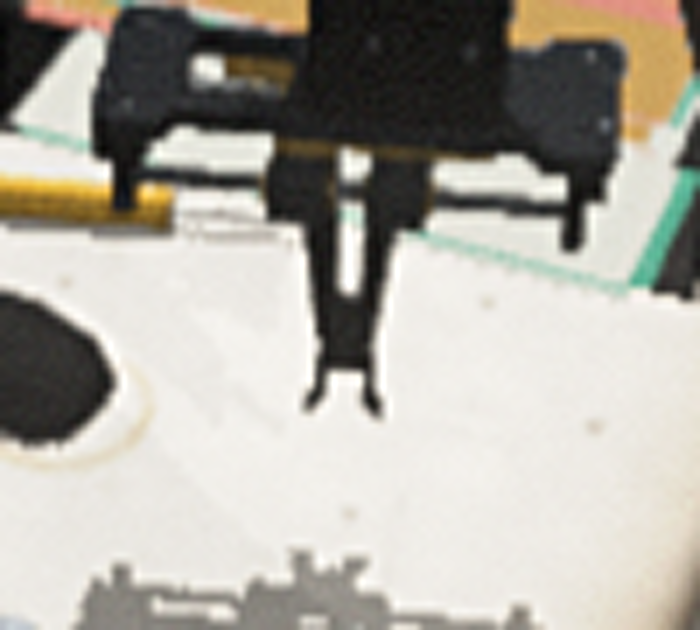

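```bash
python3 - <<'E'
from h import *
from scipy.optimize import least_squares
P=pts('w8'); Q=P.reshape(-1,3)
s=lambda ya,yb,r,f=.9: Q[(Q[:,1]>ya)&(Q[:,1]<yb)&(abs(Q[:,0]-.5595)<r*f)&(Q[:,2]>.048+r*.3)&(Q[:,2]<.048+r*1.25)]
A=[(s(-.005,.027,.010),.010),(s(.031,.040,.008),.008),(s(.045,.060,.0125),.0125),(s(.066,.1,.022),.022)]
f=lambda p: np.concatenate([np.hypot(S[:,0]-p[0]-p[1]*S[:,1],S[:,2]-p[2]-p[3]*S[:,1])-r for S,r in A])
r=least_squares(f,[.559,.018,.048,0],loss='soft_l1',f_scale=.0005); print([len(a[0]) for a in A],r.x.round(4)); p=r.x
# groove edges: axial hist of radius
d=np.hypot(Q[:,0]-p[0]-p[1]*Q[:,1],Q[:,2]-p[2]-p[3]*Q[:,1])
near=(d<.03)&(Q[:,2]>.05)&(abs(Q[:,0]-.5595)<.007)
for y in np.arange(.026,.046,.0007):
    k=near&(abs(Q[:,1]-y)<.00035)
    if k.sum(): print(round(y,4),k.sum(),(d[k].mean()*1000).round(2),end=' | ')
print()
plan([.5597-.4887,.035+.2044,0.065],0.256,6,2)
E
```

```text
[818, 186, 549, 2531] [0.5591 0.0167 0.0477 0.0033]
0.026 18 10.22 | 0.0267 15 9.92 | 0.0274 17 10.02 | 0.0281 14 9.84 | 0.0288 16 9.48 | 0.0295 20 8.5 | 0.0302 12 8.07 | 0.0309 10 8.41 | 0.0316 18 8.14 | 0.0323 12 7.95 | 0.033 17 8.49 | 0.0337 16 7.81 | 0.0344 17 7.96 | 0.0351 16 7.96 | 0.0358 8 7.91 | 0.0365 14 8.23 | 0.0372 15 8.06 | 0.0379 15 8.11 | 0.0386 15 8.17 | 0.0393 17 8.08 | 0.04 17 8.1 | 0.0407 13 7.93 | 0.0414 14 8.12 | 0.0421 6 8.21 | 0.0428 17 12.07 | 0.0435 17 12.01 | 0.0442 17 12.33 | 0.0449 13 12.22 | 0.0456 11 12.68 | 
0 [ 0.036   0.0209 -0.0108] 0.128
1 [ 0.0384  0.0162 -0.0108] 0.128
2 [ 0.0401  0.0111 -0.0108] 0
3 [ 0.0401  0.0111 -0.0108] 0
4 [ 0.0401  0.0111 -0.0108] 0
5 [ 0.0401  0.0111 -0.0108] 0
[[ 0.017  1.    -0.001]
 [ 1.    -0.017  0.001]
 [ 0.001 -0.001 -1.   ]]
```

```bash
python3 -m pendant '[{"dx":0.036,"dy":0.021,"dz":-0.035,"ax":0,"ay":0,"az":0.128,"fingers":0},{"dx":0.038,"dy":0.016,"dz":-0.03,"ax":0,"ay":0,"az":0.128,"fingers":0},{"dx":0.04,"dy":0.011,"dz":0,"ax":0,"ay":0,"az":0,"fingers":0},{"dx":0.04,"dy":0.011,"dz":0,"ax":0,"ay":0,"az":0,"fingers":0},{"dx":0.04,"dy":0.011,"dz":0,"ax":0,"ay":0,"az":0,"fingers":0},{"dx":0.04,"dy":0.011,"dz":0,"ax":0,"ay":0,"az":0,"fingers":0},{"dx":0,"dy":0,"dz":0,"ax":0,"ay":0,"az":0,"fingers":0},{"dx":0,"dy":0,"dz":0,"ax":0,"ay":0,"az":0,"fingers":0}]'
python3 - <<'E'
from h import *
cap('wrist','w13'); p,R=pose(); print(p,R.as_matrix().round(4).tolist()); crop('w13',250,120,410,300,4,'c26')
E
```

```text
clock: 13.9
ee_pos: [0.559, 0.0339, 0.126]
tool_rot: [-0.001, 0.713, 0.701, -0.001]
contact_force: [-0.3, -0.6, -1.0]
gripper_width: 0.0085
[0.55902983 0.03351983 0.12620378] [[0.0174, 0.9998, -0.0012], [0.9998, -0.0174, 0.0001], [0.0, -0.0012, -1.0]]
```

View pics/c26.png

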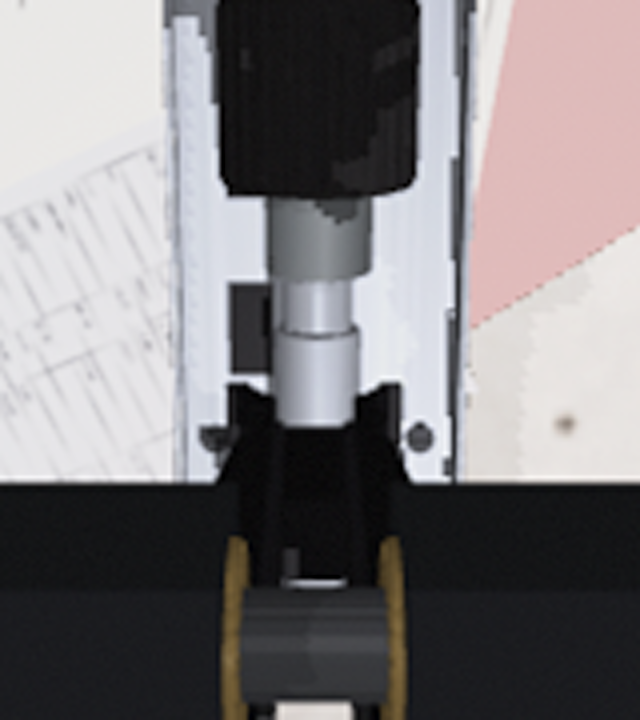

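```bash
python3 - <<'E'
from h import *
P=pts('w13'); rgb,d,E,K=load('w13'); p=np.array([.55903,.0335,.1262]); R=np.array([[.0174,.9998,-.0012],[.9998,-.0174,0],[0,-.0012,-1.]])
T=(P-p)@R
m=(d>0)&(d<.24)&(T[...,2]>-.014)&(T[...,2]<.006)&(abs(T[...,1])<.02); s=T[m]; print(len(s),cv2.minAreaRect((s[:,:2]*1000).astype(np.float32)),s[:,0].min(),s[:,0].max(),s[:,1].min(),s[:,1].max())
Q=T.reshape(-1,3); W=P.reshape(-1,3)
k=(abs(Q[:,1]-.0)<.007)&(Q[:,2]>.06)&(Q[:,2]<.08)
for x in np.arange(-.012,.016,.0007):
    n=k&(abs(Q[:,0]-x)<.00035)
    if n.sum()>2: print(round(x,4),n.sum(),(Q[n,2].mean()*1000).round(1),end=' | ')
n=(W[:,1]>-.0)&(W[:,1]<.1)&(W[:,2]>.05)&(W[:,2]<.075)&(abs(Q[:,1])<.022)
# lateral centre: shaft bare and rubber
for a,b,r,z in ((-.012,-.008,.01,.0575),(.01,.025,.0125,.060),(.031,.06,.022,.0695)):
    t=(Q[:,0]>a)&(Q[:,0]<b)&(W[:,2]>z-.004)&(W[:,2]<z+.003)&(abs(Q[:,1])<.03); print('\nlat',t.sum(),Q[t,1].min(),Q[t,1].max(),(Q[t,1].min()+Q[t,1].max())/2)
print(pose()[0])
E
```

```text
209 ((1.6169142723083496, -0.018548011779785156), (11.819730758666992, 29.795658111572266), 0.8624415993690491) -0.00451652237372879 0.007387240680857045 -0.014981347375658193 0.014788636395506455
-0.012 17 69.2 | -0.0113 10 69.2 | -0.0106 8 69.5 | -0.0099 13 69.4 | -0.0092 9 69.1 | -0.0085 10 69.4 | -0.0078 13 69.4 | -0.0071 8 68.9 | -0.0064 14 69.4 | -0.0057 12 69.2 | -0.005 8 69.5 | -0.0043 21 70.5 | -0.0036 13 71.1 | -0.0029 12 71.3 | -0.0022 7 71.3 | -0.0015 11 71.3 | -0.0008 12 71.3 | -0.0001 12 71.2 | 0.0006 13 71.1 | 0.0013 7 71.4 | 0.002 13 71.4 | 0.0027 11 71.5 | 0.0034 13 71.0 | 0.0041 11 71.7 | 0.0048 11 71.6 | 0.0055 12 71.3 | 0.0062 10 71.2 | 0.0069 10 71.6 | 0.0076 12 71.2 | 0.0083 8 70.7 | 0.0097 13 67.3 | 0.0104 7 66.9 | 0.0111 13 66.3 | 0.0118 15 66.5 | 0.0125 17 67.1 | 0.0132 7 67.3 | 0.0139 11 66.4 | 0.0146 13 66.3 | 0.0153 14 67.1 | 
lat 76 -0.007138584864812901 0.008564831663554776 0.0007131233993709373

lat 347 -0.008759165698535845 0.010984853575626842 0.0011128439385454988

lat 1062 -0.013252369976750597 0.016029189416412147 0.001388409719830775
[0.55902983 0.03351983 0.12620378]
```

```bash
python3 -m pendant '[{"dx":0.001,"dy":0.0009,"dz":0.03,"ax":0,"ay":0,"az":0,"fingers":0},{"dx":0,"dy":0,"dz":0.025,"ax":0,"ay":0,"az":0,"fingers":0},{"dx":0,"dy":0,"dz":0.012,"ax":0,"ay":0,"az":0,"fingers":0},{"dx":0,"dy":0,"dz":0,"ax":0,"ay":0,"az":0,"fingers":0},{"dx":0,"dy":0,"dz":0,"ax":0,"ay":0,"az":0,"fingers":0},{"dx":0,"dy":0,"dz":0,"ax":0,"ay":0,"az":0,"fingers":0}]'
python3 - <<'E'
from h import *
cap('wrist','w14'); p,R=pose(); print(p,R.as_matrix().round(4).tolist()); crop('w14',250,120,410,300,4,'c27')
P=pts('w14'); rgb,d,E,K=load('w14')
T=(P-p)@R.as_matrix()
m=(d>0)&(d<.24)&(T[...,2]>-.014)&(T[...,2]<.006)&(abs(T[...,1])<.02); s=T[m]; print(len(s),s[:,0].min(),s[:,0].max(),s[:,1].min(),s[:,1].max())
Q=T.reshape(-1,3); W=P.reshape(-1,3)
k=(abs(Q[:,1]-.0)<.007)&(W[:,2]>.052)&(W[:,2]<.063)
for x in np.arange(-.005,.020,.0007):
    n=k&(abs(Q[:,0]-x)<.00035)
    if n.sum()>2: print(round(x,4),n.sum(),(W[n,2].mean()*1000).round(1),end=' | ')
for a,b,r,z in ((.01,.025,.0125,.060),(.031,.06,.022,.0695)):
    t=(Q[:,0]>a)&(Q[:,0]<b)&(W[:,2]>z-.004)&(W[:,2]<z+.003)&(abs(Q[:,1])<.03); print('\nlat',t.sum(),(Q[t,1].min()+Q[t,1].max())/2)
cap('scene','s14'); crop('s14',230,150,330,250,7,'c28')
E
```

```text
clock: 14.7
ee_pos: [0.5608, 0.035, 0.0606]
tool_rot: [0.0, 0.713, 0.701, 0.001]
contact_force: [-0.1, 0.6, -0.4]
gripper_width: 0.0089
[0.56065216 0.03506581 0.06052361] [[0.017, 0.9999, 0.0012], [0.9999, -0.017, 0.0], [0.0, 0.0012, -1.0]]
9752 -0.08357662849661548 0.1337605386194947 -0.019997601741982993 0.019994563715524518
-0.0029 4 54.5 | -0.0022 20 55.0 | -0.0015 16 54.8 | -0.0008 16 54.8 | -0.0001 16 55.2 | 0.0006 16 55.2 | 0.0013 17 54.8 | 0.002 14 55.3 | 0.0027 22 55.0 | 0.0034 17 54.8 | 0.0041 15 55.1 | 0.0048 22 54.8 | 0.0055 17 55.1 | 0.0062 7 55.0 | 0.0076 9 59.0 | 0.0083 17 59.6 | 0.009 20 59.7 | 0.0097 20 59.4 | 0.0104 18 59.4 | 0.0111 22 59.5 | 0.0118 17 59.6 | 0.0125 21 59.5 | 0.0132 19 59.2 | 0.0139 17 59.5 | 0.0146 22 59.6 | 0.0153 19 59.6 | 0.016 19 59.5 | 0.0167 19 59.6 | 0.0174 19 59.7 | 0.0181 23 59.6 | 0.0188 17 59.5 | 0.0195 23 59.7 | 
lat 576 -0.0007101863512255068

lat 1844 -0.0010107418440889124
```

View pics/c27.png

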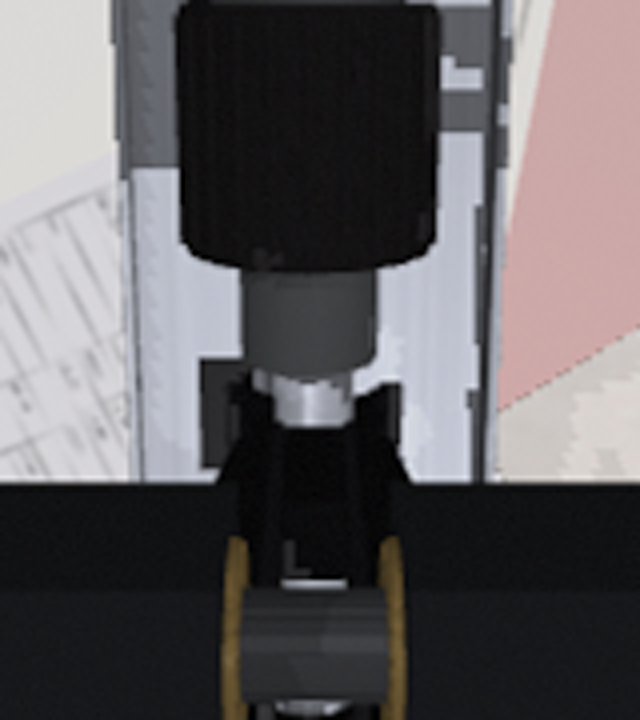

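View pics/c28.png

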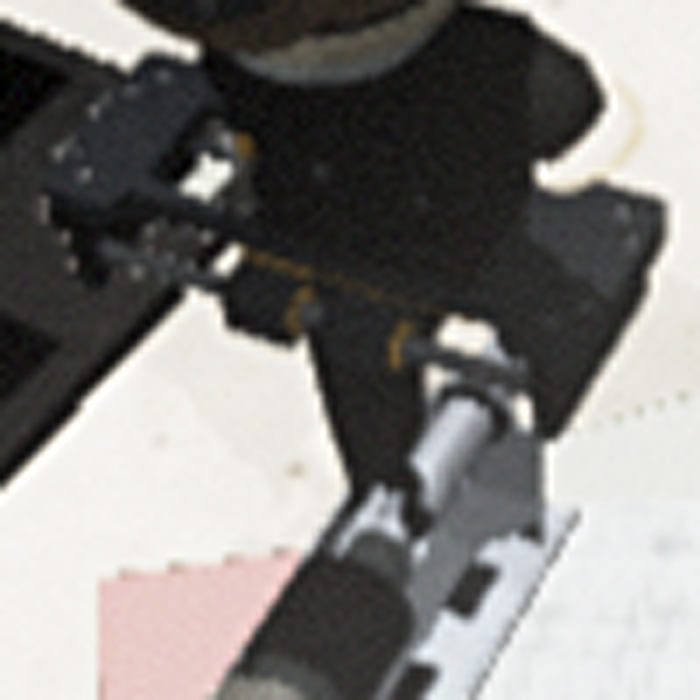

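```bash
python3 -m pendant '[{"dx":-0.0005,"dy":-0.0009,"dz":0.006,"ax":0,"ay":0,"az":0,"fingers":0},{"dx":0,"dy":0,"dz":0,"ax":0,"ay":0,"az":0,"fingers":0}]'
python3 -m pendant '[{"dx":0,"dy":0,"dz":0.002,"ax":0,"ay":0,"az":0,"fingers":0},{"dx":0,"dy":0,"dz":0,"ax":0,"ay":0,"az":0,"fingers":0}]'
python3 -m pendant '[{"dx":0,"dy":0,"dz":0.001,"ax":0,"ay":0,"az":0,"fingers":0},{"dx":0,"dy":0,"dz":0,"ax":0,"ay":0,"az":0,"fingers":0}]'
python3 -m pendant '[{"dx":0,"dy":0,"dz":0.001,"ax":0,"ay":0,"az":0,"fingers":0},{"dx":0,"dy":0,"dz":0,"ax":0,"ay":0,"az":0,"fingers":0}]'
python3 -m pendant '[{"dx":0,"dy":0,"dz":0.001,"ax":0,"ay":0,"az":0,"fingers":0},{"dx":0,"dy":0,"dz":0,"ax":0,"ay":0,"az":0,"fingers":0}]'
```

```text
clock: 15.05
ee_pos: [0.5591, 0.0346, 0.0534]
tool_rot: [-0.0, 0.713, 0.701, -0.0]
contact_force: [-0.4, -0.1, -0.6]
gripper_width: 0.009
clock: 15.3
ee_pos: [0.5594, 0.0346, 0.0517]
tool_rot: [-0.0, 0.713, 0.701, -0.0]
contact_force: [-0.5, 0.4, -1.4]
gripper_width: 0.0086
clock: 15.55
ee_pos: [0.5594, 0.0346, 0.0508]
tool_rot: [-0.0, 0.713, 0.701, 0.0]
contact_force: [0.3, -0.7, -0.6]
gripper_width: 0.0086
clock: 15.8
ee_pos: [0.5594, 0.0346, 0.0498]
tool_rot: [-0.0, 0.713, 0.701, 0.0]
contact_force: [-0.2, -0.1, -0.7]
gripper_width: 0.0082
clock: 16.05
ee_pos: [0.5594, 0.0346, 0.0488]
tool_rot: [-0.0, 0.713, 0.701, -0.0]
contact_force: [0.1, -0.3, 0.4]
gripper_width: 0.009
```

```bash
python3 -m pendant '[{"dx":0,"dy":0,"dz":0.001,"ax":0,"ay":0,"az":0,"fingers":0},{"dx":0,"dy":0,"dz":0,"ax":0,"ay":0,"az":0,"fingers":0}]'
python3 -m pendant '[{"dx":0,"dy":0,"dz":0.0007,"ax":0,"ay":0,"az":0,"fingers":0},{"dx":0,"dy":0,"dz":0,"ax":0,"ay":0,"az":0,"fingers":0}]'
python3 -m pendant '[{"dx":0,"dy":0,"dz":0.0007,"ax":0,"ay":0,"az":0,"fingers":0},{"dx":0,"dy":0,"dz":0,"ax":0,"ay":0,"az":0,"fingers":0}]'
python3 -m pendant '[{"dx":0,"dy":0,"dz":0.0007,"ax":0,"ay":0,"az":0,"fingers":0},{"dx":0,"dy":0,"dz":0,"ax":0,"ay":0,"az":0,"fingers":0}]'
```

```text
clock: 16.3
ee_pos: [0.5594, 0.0346, 0.0478]
tool_rot: [-0.0, 0.713, 0.701, 0.0]
contact_force: [0.1, 0.5, -1.0]
gripper_width: 0.0087
clock: 16.55
ee_pos: [0.5596, 0.0346, 0.0472]
tool_rot: [0.0, 0.713, 0.701, 0.0]
contact_force: [1.4, 0.3, 0.1]
gripper_width: 0.009
clock: 16.8
ee_pos: [0.5597, 0.0346, 0.0466]
tool_rot: [0.0, 0.713, 0.701, 0.0]
contact_force: [0.5, 0.9, 2.0]
gripper_width: 0.0086
clock: 17.05
ee_pos: [0.5597, 0.0346, 0.0461]
tool_rot: [0.0, 0.713, 0.701, 0.0]
contact_force: [0.1, 0.5, 5.7]
gripper_width: 0.009
```

```bash
python3 -m pendant '[{"dx":0,"dy":0,"dz":0.001,"ax":0,"ay":0,"az":0,"fingers":0},{"dx":0,"dy":0,"dz":0,"ax":0,"ay":0,"az":0,"fingers":0}]'
python3 -m pendant '[{"dx":0,"dy":0,"dz":0.001,"ax":0,"ay":0,"az":0,"fingers":0},{"dx":0,"dy":0,"dz":0,"ax":0,"ay":0,"az":0,"fingers":0}]'
python3 -m pendant '[{"dx":0,"dy":0,"dz":0.001,"ax":0,"ay":0,"az":0,"fingers":0},{"dx":0,"dy":0,"dz":0,"ax":0,"ay":0,"az":0,"fingers":0}]'
```

```text
clock: 17.3
ee_pos: [0.5598, 0.0346, 0.0452]
tool_rot: [0.0, 0.713, 0.701, 0.0]
contact_force: [0.1, -0.2, 6.9]
gripper_width: 0.009
clock: 17.55
ee_pos: [0.5598, 0.0346, 0.0443]
tool_rot: [0.0, 0.713, 0.701, 0.0]
contact_force: [0.1, -0.7, 8.5]
gripper_width: 0.009
clock: 17.8
ee_pos: [0.5598, 0.0346, 0.0433]
tool_rot: [0.0, 0.713, 0.701, 0.0]
contact_force: [-0.5, 0.5, 7.1]
gripper_width: 0.0088
```

```bash
python3 -m pendant '[{"dx":0,"dy":0,"dz":0.001,"ax":0,"ay":0,"az":0,"fingers":0},{"dx":0,"dy":0,"dz":0,"ax":0,"ay":0,"az":0,"fingers":0}]'
python3 -m pendant '[{"dx":0,"dy":0,"dz":0.001,"ax":0,"ay":0,"az":0,"fingers":0},{"dx":0,"dy":0,"dz":0,"ax":0,"ay":0,"az":0,"fingers":0}]'
python3 -m pendant '[{"dx":0,"dy":0,"dz":0.001,"ax":0,"ay":0,"az":0,"fingers":0},{"dx":0,"dy":0,"dz":0,"ax":0,"ay":0,"az":0,"fingers":0}]'
python3 -m pendant '[{"dx":0,"dy":0,"dz":0.001,"ax":0,"ay":0,"az":0,"fingers":0},{"dx":0,"dy":0,"dz":0,"ax":0,"ay":0,"az":0,"fingers":0}]'
```

```text
clock: 18.05
ee_pos: [0.5598, 0.0346, 0.0421]
tool_rot: [0.0, 0.713, 0.701, 0.0]
contact_force: [0.7, 0.2, 4.9]
gripper_width: 0.0086
clock: 18.3
ee_pos: [0.5597, 0.0346, 0.0408]
tool_rot: [0.0, 0.713, 0.701, 0.0]
contact_force: [1.2, -0.4, 2.9]
gripper_width: 0.0089
clock: 18.55
ee_pos: [0.5595, 0.0346, 0.0395]
tool_rot: [0.0, 0.713, 0.701, 0.0]
contact_force: [2.4, 0.3, -0.8]
gripper_width: 0.0087
clock: 18.8
ee_pos: [0.5594, 0.0346, 0.0384]
tool_rot: [-0.0, 0.713, 0.701, -0.0]
contact_force: [2.3, -0.4, -4.0]
gripper_width: 0.0087
```

```bash
python3 -m pendant '[{"dx":0,"dy":0,"dz":0.001,"ax":0,"ay":0,"az":0,"fingers":0},{"dx":0,"dy":0,"dz":0,"ax":0,"ay":0,"az":0,"fingers":0}]'
python3 -m pendant '[{"dx":0,"dy":0,"dz":0.001,"ax":0,"ay":0,"az":0,"fingers":0},{"dx":0,"dy":0,"dz":0,"ax":0,"ay":0,"az":0,"fingers":0}]'
python3 -m pendant '[{"dx":0,"dy":0,"dz":0.001,"ax":0,"ay":0,"az":0,"fingers":0},{"dx":0,"dy":0,"dz":0,"ax":0,"ay":0,"az":0,"fingers":0}]'
```

```text
clock: 19.05
ee_pos: [0.5594, 0.0346, 0.0375]
tool_rot: [-0.0, 0.713, 0.701, -0.0]
contact_force: [3.1, 0.3, -3.2]
gripper_width: 0.0086
clock: 19.3
ee_pos: [0.5594, 0.0346, 0.0367]
tool_rot: [-0.0, 0.713, 0.701, -0.0]
contact_force: [2.4, 0.1, -2.8]
gripper_width: 0.0083
clock: 19.55
ee_pos: [0.5594, 0.0346, 0.036]
tool_rot: [-0.0, 0.713, 0.701, 0.0]
contact_force: [0.5, 0.4, 3.4]
gripper_width: 0.0087
```

```bash
python3 -m pendant '[{"dx":0,"dy":0,"dz":0.001,"ax":0,"ay":0,"az":0,"fingers":0},{"dx":0,"dy":0,"dz":0,"ax":0,"ay":0,"az":0,"fingers":0}]'
python3 -m pendant '[{"dx":0,"dy":0,"dz":-0.0015,"ax":0,"ay":0,"az":0,"fingers":0},{"dx":0,"dy":0,"dz":0,"ax":0,"ay":0,"az":0,"fingers":25},{"dx":0,"dy":0,"dz":0,"ax":0,"ay":0,"az":0,"fingers":25},{"dx":0,"dy":0,"dz":0,"ax":0,"ay":0,"az":0,"fingers":25}]'
python3 -m pendant '[{"dx":0,"dy":0,"dz":-0.03,"ax":0,"ay":0,"az":0,"fingers":25},{"dx":0,"dy":0,"dz":-0.04,"ax":0,"ay":0,"az":0,"fingers":25},{"dx":-0.03,"dy":0,"dz":-0.02,"ax":0,"ay":0,"az":0,"fingers":25},{"dx":-0.03,"dy":0,"dz":0,"ax":0,"ay":0,"az":0,"fingers":25},{"dx":0,"dy":0,"dz":0,"ax":0,"ay":0,"az":0,"fingers":25},{"dx":0,"dy":0,"dz":0,"ax":0,"ay":0,"az":0,"fingers":25}]'
python3 - <<'E'
from h import *
cap('wrist','w15'); p,R=pose(); print(p); crop('w15',280,60,380,240,4,'c29')
P=pts('w15'); Q=P.reshape(-1,3)
m=(abs(Q[:,0]-.5597)<.02)&(abs(Q[:,1]-.0357)<.0095)&(Q[:,2]>.078)&(Q[:,2]<.095); s=Q[m]
print(len(s),s.mean(0).round(4),cv2.minAreaRect((s[:,:2]*1000).astype(np.float32)))
up=Q[(abs(Q[:,0]-.5597)<.007)&(Q[:,2]<.1)&(Q[:,2]>.03)]
print([(round(y,4),round(float(np.median(up[abs(up[:,1]-y)<.0006][:,2])),4)) for y in np.arange(.02,.07,.0015)if (abs(up[:,1]-y)<.0006).sum()>3])
cap('scene','s15'); crop('s15',230,150,330,250,7,'c30')
E
```

```text
clock: 19.8
ee_pos: [0.5595, 0.0346, 0.0358]
tool_rot: [0.0, 0.713, 0.701, 0.0]
contact_force: [-2.6, -0.1, 13.2]
gripper_width: 0.0086
clock: 20.3
ee_pos: [0.5592, 0.0346, 0.036]
tool_rot: [-0.0, 0.713, 0.701, -0.0]
contact_force: [-0.7, -0.6, -0.4]
gripper_width: 0.0233
clock: 21.05
ee_pos: [0.5582, -0.025, 0.1259]
tool_rot: [-0.0, 0.713, 0.701, -0.0]
contact_force: [-0.3, -0.9, 0.7]
gripper_width: 0.0236
[ 0.55822054 -0.02475495  0.12592291]
201 [0.5588 0.0356 0.0857] ((558.7543334960938, 35.60552215576172), (11.288710594177246, 9.280084609985352), 88.72650909423828)
[(np.float64(0.02), 0.0572), (np.float64(0.0215), 0.0568), (np.float64(0.023), 0.057), (np.float64(0.0245), 0.0574), (np.float64(0.026), 0.0573), (np.float64(0.0275), 0.057), (np.float64(0.0305), 0.0856), (np.float64(0.032), 0.0854), (np.float64(0.0335), 0.0857), (np.float64(0.035), 0.0853), (np.float64(0.0365), 0.0856), (np.float64(0.038), 0.0855), (np.float64(0.0395), 0.0856), (np.float64(0.041), 0.06), (np.float64(0.0425), 0.0559), (np.float64(0.044), 0.0598), (np.float64(0.0455), 0.0604), (np.float64(0.047), 0.0597), (np.float64(0.0485), 0.0595), (np.float64(0.05), 0.0597), (np.float64(0.0515), 0.0598), (np.float64(0.053), 0.0595), (np.float64(0.0545), 0.0593), (np.float64(0.056), 0.0596), (np.float64(0.0575), 0.0594), (np.float64(0.059), 0.0592), (np.float64(0.0605), 0.0593), (np.float64(0.062), 0.0625), (np.float64(0.0635), 0.0693), (np.float64(0.065), 0.0696), (np.float64(0.0665), 0.0695), (np.float64(0.068), 0.0698), (np.float64(0.0695), 0.0696)]
```

View pics/c29.png

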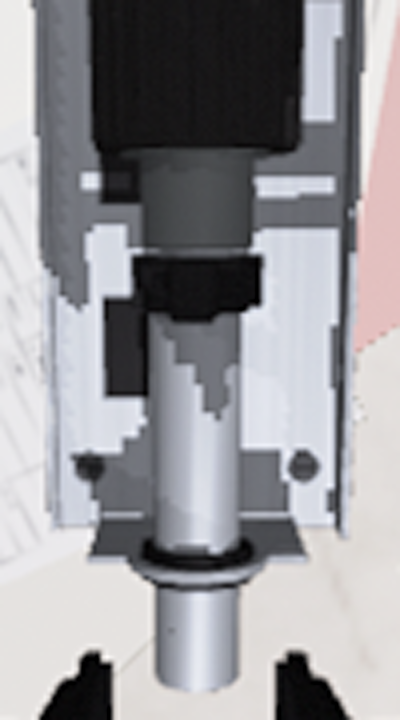

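View pics/c30.png

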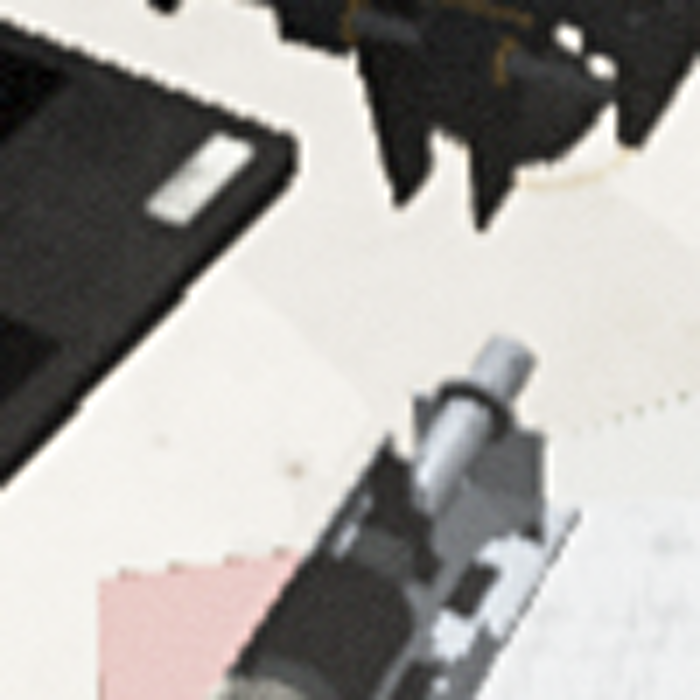

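```bash
python3 - <<'E'
from h import *
P=pts('w15').reshape(-1,3)
up=P[(abs(P[:,0]-.561)<.008)&(P[:,2]<.08)&(P[:,2]>.03)]
print([(round(y,4),round(float(np.median(up[abs(up[:,1]-y)<.0007][:,2])),4)) for y in np.arange(.1,.124,.0015)if (abs(up[:,1]-y)<.0007).sum()>3])
print(robot.sense()['contact_force'],robot.job_done(),robot.sense()['clock'])
E
```

```text
[(np.float64(0.1), 0.0695), (np.float64(0.1015), 0.0696), (np.float64(0.103), 0.0692), (np.float64(0.1045), 0.0687), (np.float64(0.106), 0.0592), (np.float64(0.1075), 0.0593), (np.float64(0.109), 0.059), (np.float64(0.1105), 0.0596), (np.float64(0.112), 0.0592), (np.float64(0.1135), 0.0603), (np.float64(0.115), 0.0604), (np.float64(0.1165), 0.0605), (np.float64(0.118), 0.0606), (np.float64(0.1195), 0.0651), (np.float64(0.121), 0.069), (np.float64(0.1225), 0.0691)]
the job is handed in; nothing more can be done
the job is handed in; nothing more can be done
```

The roller is home against the white gear's hub and the clip is snapped into the groove. I handed the job in at about 21 s with the gripper clear.

- **Roller:** I pushed it about 18 mm with shut fingers on the rubber's end face, using about 2 N. It hit the hard stop at 9.5 N (limit 30 N). The last wrist image shows no gap between the two hubs.
- **Clip:** I took it by the tab and lowered it over the groove, with first contact at the expected height. It spread at up to about 8.5 N, pulled itself down, and bottomed at 13 N (limit 40 N). After I let go, the top of the tab read 85.6 mm against 86 mm expected, and the clip was within 0.1 mm of the measured groove centre.

**What disagreed or failed:**
- **Fingertips:** they end about 29 mm short of the stated TCP, as two cameras showed. My first push therefore passed over the roller without touching it, so I used the measured offset from then on.
- **Groove position:** my estimates differed by up to 1 mm, so I used a middle value and checked it by feel.
- **Refused command:** the first move call was refused for missing keys and nothing moved.

I did not take a separate final look at the tools and pens, but the arm stayed away from them.

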